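# Refill the ribbon rack and thread its spindle

### The job

Refill the sloping ribbon rack: set the loose ribbon spool that lies on its side into the rack's empty lower bay, then thread the spindle down through the rack's three cheeks and both spools until the shoulder of its handle is fully home against the upper cheek, and let go. Feel the spindle's way in rather than forcing it, keep the first spool in its bay, and leave the other things on the table where they are.

Things in the scene. Friction and masses are not known exactly. Their poses are not given: they have to be found in the camera images.
- rack: wooden ribbon rack fixed to the table, base 60 (x) by 132 (y) mm, origin on the table under its middle. Its floor slopes down 28 degrees along its own +y; square to it stand three cheeks, 40 mm wide and high, 10 mm thick, 36 mm apart, each with a 10 mm hole, all on one line 26 mm above the floor. The two bays between them are open above and at both sides
- upper_hole (a point): centre of the hole in the outer (upper) face of the upper cheek, where the spindle enters. The line from here to lower_hole is the spindle line, 102 mm long. On the upper faces of the middle and lower cheeks lies a floating brake plate, 4 mm thick with an 11 mm hole, loose up to 5 mm to either side with light friction; the spindle centres it. Where it stands cannot be read: feel for its hole, lifting the nose off before each new try
- lower_hole (a point): centre of the hole in the outer (lower) face of the lower cheek. Along both sides of the bays, 23.6 mm from the middle line, runs a steel bar, its top 7 mm above the floor, that keeps the spools from rolling out but leaves them about 5 mm play to each side
- empty_bay (a point): where the centre of a spool rests in the lower, empty bay: axis parallel to the spindle line, standing on the floor, slid down against the brake plate, midway between the side bars; 2 mm nearer the floor than the spindle line. The middle of the free space is 4 mm further up the slope
- racked_spool: ribbon spool, same as loose_spool, that stands in the upper bay, its centre 30 mm from upper_hole along the line, against the brake plate; origin at its centre, bore along its y. Its bore is 2 mm nearer the floor than the spindle line and it has been drawn 2.5 to 5 mm off that line toward the front bar (the rack's -x side), so a spindle pushed straight down the line tends to butt on its flange; the spindle or a finger can push it across
- loose_spool: ribbon spool lying on its side on the table: wooden flanges 48 mm across, 24 mm wide over all, grey ribbon 43 mm across between the 4 mm flanges, an 11 mm bore right through; about 35 g. Origin at its centre, bore along its y. It rests without rolling and may be gripped across its flanges
- spindle: spindle lying on the table: eight-sided brass handle 16 mm across flats, 42 mm long, flats up, down and to both sides; then an aluminium rod 8 mm thick, 120 mm long, narrowing over its last 12 mm to a blunt 5 mm nose; about 90 g, balances in the handle 10 mm behind the shoulder. Origin on the axis at the shoulder (handle meets rod), 8 mm above the table; +y to the nose, handle on the -y side
- shoulder (a point): middle of the handle's front face (the spindle's origin), which bears on the upper cheek when home
- nose (a point): end of the rod, 120 mm from the shoulder
- thread_block: beeswax block 30x46x18 mm; a bystander, origin under its middle
- chalk: flat piece of tailor's chalk 24x45x9 mm; a bystander, origin under its middle
- tape_roll: rolled tape measure, 64 mm wide, 14 mm high; a bystander, origin under its middle
- spool_navy: solid thread spool standing upright, 48 mm wide, 32 mm high; a bystander, origin under its middle

How it is judged:
On the way:
1. the loose spool stands in the lower bay, let go, before the spindle is threaded (distance between loose_spool and empty_bay below 0.012 m and contact force between the fingers and loose_spool below 0.05 N and distance between nose and upper_hole above 0.03 m), for 0.2 s.
At the end, for the whole second after the job is handed in: The spindle runs through the three cheeks and both spools, one in each bay: shoulder within 4 mm of the upper hole, nose out of the lower cheek, within 21 mm of its hole, each spool centre within 4 mm of the spindle axis, all let go and at rest (distance between shoulder and upper_hole below 0.004 m and distance between nose and lower_hole below 0.021 m and x of racked_spool in the frame of spindle between -0.004 and 0.004 m and z of racked_spool in the frame of spindle between -0.004 and 0.004 m and y of racked_spool in the frame of spindle between 0.018 and 0.034 m and x of loose_spool in the frame of spindle between -0.004 and 0.004 m and z of loose_spool in the frame of spindle between -0.004 and 0.004 m and y of loose_spool in the frame of spindle between 0.062 and 0.081 m and linear speed of spindle below 0.02 m/s); the robot touches nothing.
It fails at once if the racked spool is lifted or knocked out of its bay (distance between racked_spool and upper_hole above 0.055 m).
It fails at once if the spindle is forced: more than 80 N between spindle and rack (contact force between spindle and rack above 80 N).
It fails at once if the rod is forced against a spool with more than 80 N (contact force between spindle and racked_spool above 80 N or contact force between spindle and loose_spool above 80 N).
It fails at once if a bystander is pushed more than 25 mm (distance of any of thread_block, chalk, tape_roll, spool_navy from where it was at the start of the episode above 0.025 m).
It also fails if it takes over 67 s, if anything falls off the work surface, if the arm or the gripper's body presses on something with over 40 N, if the wrist force passes 120 N, or if a joint passes its speed limit or range.

### The arm

A 7-joint arm with a two-finger parallel gripper is mounted at the origin on a cart in front of the work surface, level with it; the furniture and walls round the work are solid. World frame = base frame: x ahead of the robot, y to its left, z up, the work surface at z = 0. Lengths are in m, angles in rad, forces in N, time in s.
With the tool pointing down it reaches from about 0.4 to 0.85 m from the base axis. Payload 4.5 kg.
Tool frame: the origin (TCP) lies at the very end of the fingers, on their centre line; the grasp point (between the pads) lies 19 mm behind it (r.grip_point_offset is the distance from the TCP to the grasp point, in m); z points along the fingers, y is the line along which they close (so a half turn about z gives the same grasp; the last joint's range is limited). The gripper opens to 88 mm and grips with 3 to 60 N. Pads are 18 mm wide; open, the fingers measure 123 mm over their backs; the gripper's body (75 mm by 187 mm) begins 45 mm behind the grasp point.
Start: joints at [-1.115, 0.689, -0.195, 1.565, 0.157, 0.902, -0.215], TCP at [0.256, 0.57, 0.239] pointing down, gripper open.
Joint ranges: [-3.01, 3.01], [-0.46, 2.08], [-1.47, 1.51], [0.13, 2.56], [-1, 4.14], [0.04, 2.09], [-2.66, 2.66]. Speed limits (rad/s): [2.57, 2.57, 3.14, 3.14, 3.14, 3.14, 3.14].

### API

Orientations are given as a unit quaternion [x, y, z, w].
In Python, from plant import r gives the robot as it stands.
- The arm moves only by the tool carry_out, never from a script. Its argument "rows" is a list of rows, each a list of 3 entries, a list of its own where there are three numbers: the shift along the tool's x, y, z in cm, then the turn, a rotation vector about the tool's x, y, z in degrees, then the closure, from 0 (fully open) to 1 (shut). A call has 1 to 12 rows; each row is the pose to reach, as a shift and turn from the pose commanded when the call began, along the tool's axes at that moment; what a row does not reach only later rows make up. A row lasts 1/10 s, in which the tool goes at most 50 mm and 8.59 degrees, less where a joint would pass 70% of its speed; a pose out of reach is approached as far as the arm can. A call with a gripper value outside its range is refused whole. The fingers move at their own pace and stop on an object; "newtons" is the grip in N (left out, the last holds). Time passes only in rows, so rows that repeat a pose let the fingers close. It gives the time, the measured TCP pose, the force, the opening and the grip force at its end, in the units of the state.
- r.get_state(): the state, without advancing time (a new reading comes with each control period).
- r.snapshot(name): name is "side" or "top"; returns a dict with "image" (384x512x3 uint8, red, green, blue), "fx", "fy", "cx", "cy" (pixels), "pose" (4x4, takes a point from camera to world coordinates). Camera axes: x right, y up, looking along -z (the intrinsics and any distortion apply to the point x, -y, -z); pixel columns grow to the right and rows downward; lengths in m; the calibration is good to about 2 mm. A picture is of the moment at which its call begins. There is no depth.
- r.finish_job(): hands the job in; it is judged then, once.
The state is a dict: "clock": time; "q": joint angles; "qd": joint speeds; "joint_torque": joint torques, N m; "tool_pos": TCP position; "eef_rot": TCP orientation; "contact_force": force on the tool from outside, world axes, zero at the start; "moment": the same for the moment, N m; "opening": opening from 0.0 (shut) to 1.0 (fully open); "finger_force": force on a finger pad.
Only numpy, scipy, OpenCV 4.12 (cv2) and the standard library are available. Lean on these libraries where they do the work, as an engineer would, in place of code of your own. Each camera call takes 0.05 s, during which the arm holds its last target. There are 200 camera calls.

## Working session

There is one attempt and no reset: what is moved stays moved. The work goes in short steps, Python scripts to look and compute and a tool call to move; the robot and the scene stay as the last step left them, time stands still between calls to the robot, and variables do not carry over. Pictures are saved under pics/ and viewed, at most 10 in all, crops included, and the job is handed in when it is done.

Besides the shell and the picture viewer there is one more tool, called after "Call:" by a JSON object that holds its "op" and its "data". carry_out: Moves the arm, as the interface text tells. Its arguments: {"type":"object","properties":{"rows":{"type":"array"},"newtons":{"type":"number"}},"required":["rows"]}

```bash
mkdir -p pics; ls
python3 - <<'E'
from plant import r
import cv2,json
s=r.get_state(); print({k:(v if not hasattr(v,'round') else v.round(3)) if not isinstance(v,(list,tuple)) else [round(float(x),3) for x in v] for k,v in s.items()}, r.grip_point_offset)
for n in("top","side"):
    d=r.snapshot(n); cv2.imwrite(f"pics/{n}0.png",cv2.resize(d["image"][:,:,::-1],(800,600),interpolation=cv2.INTER_CUBIC))
    print(n,d["fx"],d["fy"],d["cx"],d["cy"],d["pose"],[k for k in d])
E
```

```text
pics
{'clock': 0.0, 'q': array([-1.115,  0.69 , -0.195,  1.566,  0.157,  0.902, -0.215]), 'qd': array([ 0.   , -0.001, -0.001,  0.001, -0.001, -0.001,  0.001]), 'joint_torque': array([ 0.0000e+00, -5.2756e+01, -1.2670e+00, -1.5343e+01, -5.3000e-02,
        7.0000e-03,  0.0000e+00]), 'tool_pos': array([0.256, 0.57 , 0.238]), 'eef_rot': array([ 0.209,  0.978, -0.001, -0.   ]), 'contact_force': array([-1.334,  0.066,  1.202]), 'moment': array([-0.014,  0.009,  0.047]), 'finger_force': 0.0, 'opening': 0.9983672152208873} 0.0187
top 419.65671167299047 419.65671167299047 256.0236474675717 194.65530957200002 [[-0.00430848  0.99873066 -0.05018474  0.44481077]
 [-0.99978579 -0.00531811 -0.0200022   0.06244062]
 [-0.0202437   0.05008781  0.99853964  1.01586094]
 [ 0.          0.          0.          1.        ]] ['image', 'fx', 'fy', 'cx', 'cy', 'pose']
side 407.3404196063082 407.3404196063082 256.19030486247465 186.16546303849395 [[ 0.89255834  0.16407686 -0.42002189  0.0410484 ]
 [-0.45082663  0.34482034 -0.82331906 -0.78957461]
 [ 0.00974448  0.92421735  0.38174249  0.47930072]
 [ 0.          0.          0.          1.        ]] ['image', 'fx', 'fy', 'cx', 'cy', 'pose']
```

View pics/top0.png

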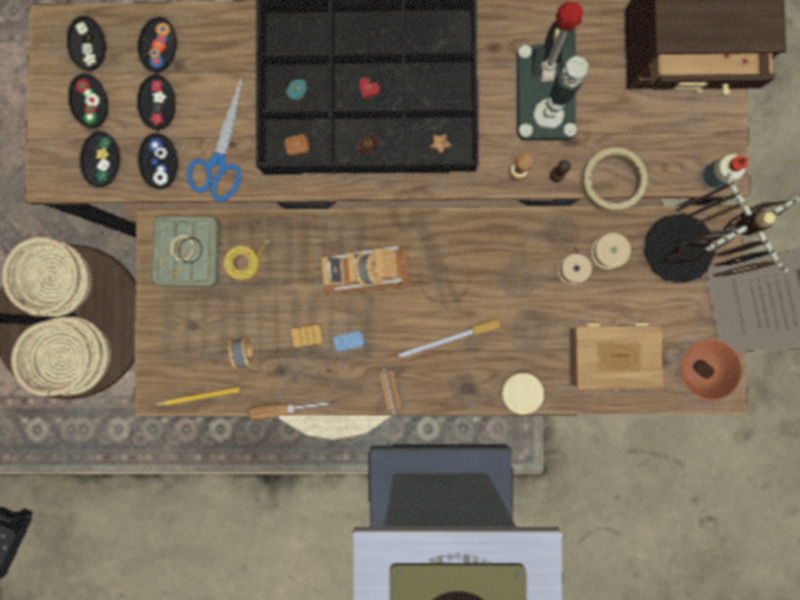

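View pics/side0.png

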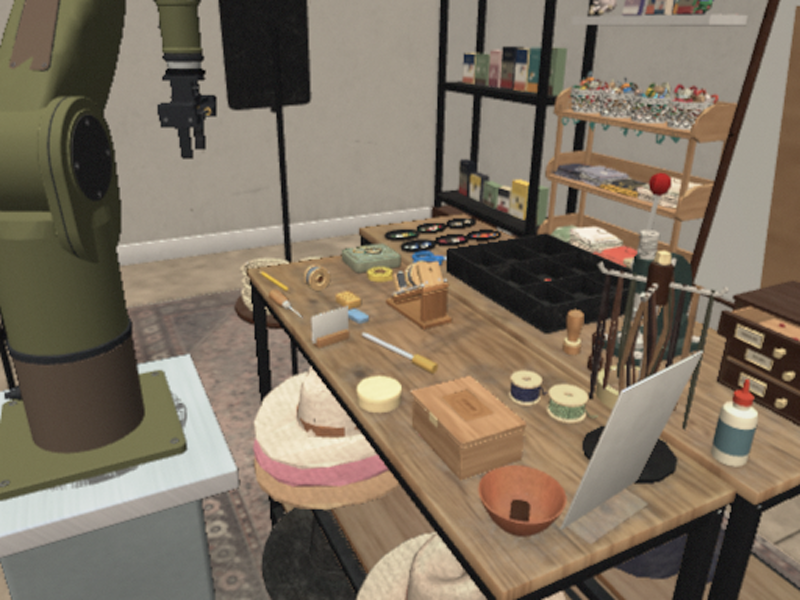

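The top view shows the rack at about (365,268), the loose spool at (241,352), the spindle from its handle at (487,327) to its nose at (401,355), the wax at (306,336), the chalk at (348,341) and the tape at (241,262). The side view shows the rack at (420,292), with its high end toward the camera. I'll take magnified crops next.

```bash
cat > h.py <<'E'
import numpy as np,cv2
from plant import r
def cam(n): return r.snapshot(n)
def proj(d,P):
    P=np.atleast_2d(P); T=np.linalg.inv(d["pose"]); c=P@T[:3,:3].T+T[:3,3]
    return np.c_[d["cx"]+d["fx"]*c[:,0]/-c[:,2], d["cy"]-d["fy"]*c[:,1]/-c[:,2]]
def ray(d,u,v):
    D=d["pose"][:3,:3]@np.array([(u-d["cx"])/d["fx"],-(v-d["cy"])/d["fy"],-1]); return d["pose"][:3,3],D
def onz(d,u,v,z):
    o,D=ray(d,u,v); return o+D*(z-o[2])/D[2]
def crop(d,x,y,w,h,k,name):
    cv2.imwrite(name,cv2.resize(d["image"][y:y+h,x:x+w,::-1],None,fx=k,fy=k,interpolation=cv2.INTER_CUBIC))
E
python3 - <<'E'
from h import *
t=cam("top");s=cam("side")
a=cv2.resize(t["image"][150:240,140:330,::-1],None,fx=4,fy=4,interpolation=cv2.INTER_CUBIC)
cv2.imwrite("pics/t1.png",a)
crop(s,180,155,130,90,6,"pics/s1.png")
import pickle; pickle.dump((t,s),open("c0.pkl","wb"))
E
```

```text
(no output)
```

View pics/t1.png

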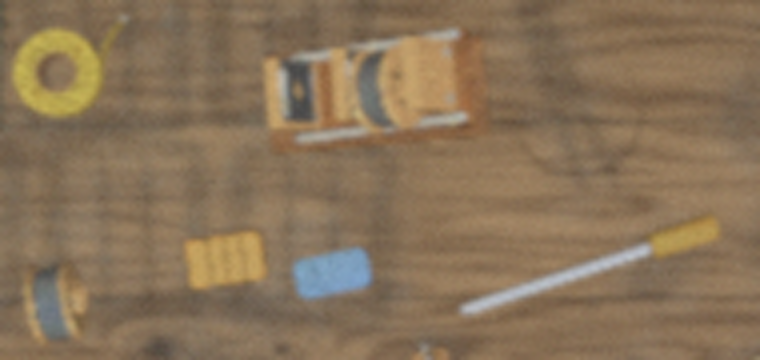

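View pics/s1.png

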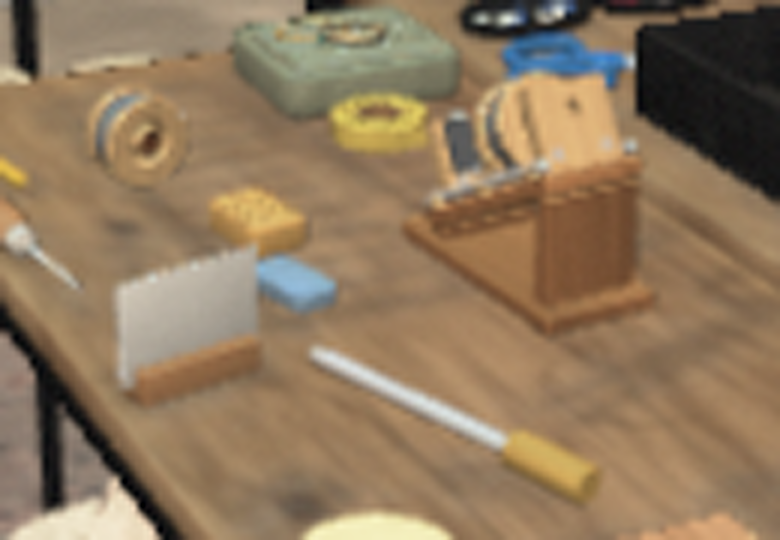

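Both crops are clear. In the top crop the bars run (300,58)-(460,35) and (297,138)-(467,118), the nose is at (463,310), the shoulder at (651,246) and the spool centre at (53,302). In the side crop the upper hole is at (573,103), and the bar ends are at (545,167), (632,148) and (430,203).

```bash
cat > m.py <<'E'
from h import *
import pickle
from scipy.optimize import least_squares
t,s=pickle.load(open("c0.pkl","rb"))
T=lambda x,y:(140+(x+.5)/4-.5,150+(y+.5)/4-.5)
S=lambda x,y:(180+(x+.5)/6-.5,155+(y+.5)/6-.5)
def tri(a,b):
    o1,d1=ray(t,*a);o2,d2=ray(s,*b);A=np.c_[d1,-d2];k=np.linalg.lstsq(A,o2-o1,rcond=None)[0]
    p,q=o1+k[0]*d1,o2+k[1]*d2; return (p+q)/2,np.linalg.norm(p-q)
E
python3 - <<'E'
from m import *
np.set_printoptions(precision=4,suppress=True)
for n,a,b in [("barF up",T(466,118),S(545,167)),("barB up",T(459,35),S(632,148)),("barF lo",T(297,138),S(430,203)),
  ("spool",T(53,302),S(137,138)),("nose",T(463,310),S(315,355)),("shoulder",T(651,246),S(505,443)),("hend",T(718,229),S(588,480)),
  ("cheek top L",T(460,108),S(540,83)),("cheek top R",T(452,38),S(608,78))]:
    print(n,*tri(a,b))
n,sh,he=[onz(t,*T(*p),.008) for p in((463,310),(651,246),(717,230))]
print(n,sh,he,np.linalg.norm(n-sh),np.linalg.norm(sh-he),np.linalg.norm(n-he))
# rack fit: x,y,yaw,h(mid line height), c along-y offset
def rack(p):
    x,y,w,h=p[:4]; c,s_=np.cos(w),np.sin(w); X=np.array([c,s_,0]);Yh=np.array([-s_,c,0]);Z=np.array([0,0,1.])
    a=np.deg2rad(28); L=Yh*np.cos(a)-Z*np.sin(a); N=Yh*np.sin(a)+Z*np.cos(a)
    M=np.array([x,y,h]); return M,X,L,N
def pts(p):
    M,X,L,N=rack(p); f=lambda u,l,n:M+u*X+l*L+n*N
    return f
obs=[]# view, uv, (u,l,n)
mm=1e-3
obs=[(s,S(573,103),(0,-51,0)),
 (s,S(540,83),(-20,-51,14)),(s,S(608,78),(20,-51,14)),
 (t,T(460,108),(-20,-51,14)),(t,T(452,38),(20,-51,14)),
 (t,T(300,138),(-23.6,51,-19)),(t,T(467,118),(-23.6,-51,-19)),(t,T(460,35),(23.6,-51,-19)),
 (s,S(430,203),(-23.6,51,-19)),(s,S(545,167),(-23.6,-51,-19)),(s,S(632,148),(23.6,-51,-19)),
 (t,T(266,60),(20,51,14)),(t,T(270,128),(-20,51,14))]
def res(p):
    f=pts(p); return np.concatenate([proj(v,f(*(np.array(k)*mm)))[0]-uv for v,uv,k in obs])
R=least_squares(res,[.57,.05,.15,.07],loss="soft_l1",f_scale=.7)
print(R.x,R.x[2]*57.3); print(res(R.x).reshape(-1,2).round(2))
M,X,L,N=rack(R.x);print("up",M-.051*L,"lo",M+.051*L)
E
```

```text
barF up [0.5269 0.0808 0.079 ] 0.0002989545898385763
barB up [0.5735 0.0846 0.0788] 3.441111816905313e-05
barF lo [0.5205 0.1821 0.0246] 0.0006438466831870901
spool [0.4241 0.3272 0.0233] 0.0008938691361325666
nose [0.4176 0.0845 0.0089] 3.4689139226177685e-05
shoulder [ 0.4537 -0.0271  0.0117] 0.0036589791974406503
hend [ 0.4658 -0.0681  0.0124] 0.0012298889924827496
cheek top L [0.5273 0.0841 0.1172] 0.003394091842423633
cheek top R [0.5651 0.0887 0.1123] 0.004932800638930498
[0.4176 0.0845 0.008 ] [ 0.4554 -0.0282  0.008 ] [ 0.4648 -0.0678  0.008 ] 0.11892209527071068 0.04062029802699213 0.15941945383369618
[0.546  0.1366 0.0716 0.0728] 4.102869993595299
[[ 0.84  1.78]
 [-1.22  1.28]
 [ 0.   -0.4 ]
 [-6.15  0.37]
 [-5.53 -0.41]
 [ 3.66 -0.15]
 [-0.38  0.13]
 [-0.22 -0.03]
 [ 1.45 -0.99]
 [-0.28 -0.33]
 [-0.01 -0.38]
 [ 2.68 -0.01]
 [ 2.9   0.35]]
up [0.5493 0.0917 0.0967] lo [0.5428 0.1815 0.0488]
```

```bash
cat > rk.py <<'E'
from m import *
def rack(p):
    x,y,w,h=p[:4]; c,s_=np.cos(w),np.sin(w); X=np.array([c,s_,0]);Yh=np.array([-s_,c,0]);Z=np.array([0,0,1.])
    a=np.deg2rad(28); return np.array([x,y,h]),X,Yh*np.cos(a)-Z*np.sin(a),Yh*np.sin(a)+Z*np.cos(a)
E
python3 - <<'E'
from rk import *
np.set_printoptions(precision=4,suppress=True)
obs=[(s,S(573,103),(0,-51,0)),
 (s,S(540,83),(-20,-51,14)),(s,S(608,78),(20,-51,14)),
 (t,T(460,108),(-20,-51,-26)),(t,T(452,38),(20,-51,-26)),
 (t,T(297,138),(-23.6,'b',-19)),(t,T(467,118),(-23.6,'a',-19)),(t,T(460,35),(23.6,'a',-19)),
 (s,S(430,203),(-23.6,'b',-19)),(s,S(545,167),(-23.6,'a',-19)),(s,S(632,148),(23.6,'a',-19)),
 (t,T(266,60),(20,51,14)),(t,T(270,128),(-20,51,14))]
def res(p):
    M,X,L,N=rack(p);o=[]
    for v,uv,(u,l,n) in obs:
        l={'a':p[4]*1e3,'b':p[5]*1e3}.get(l,l)
        o.append(proj(v,M+1e-3*(u*X+l*L+n*N))[0]-uv)
    return np.concatenate(o)
R=least_squares(res,[.57,.05,.15,.07,-.055,.055],loss="soft_l1",f_scale=.5)
print(R.x,R.x[2]*57.3); print(res(R.x).reshape(-1,2).round(2).tolist())
M,X,L,N=rack(R.x);print("up",M-.051*L,"lo",M+.051*L); np.save("rack.npy",R.x[:4])
# base corners at z=0 projected & overlay
f=lambda u,l,n:M+1e-3*(u*X+l*L+n*N)
for d,nm,(x0,y0,w,h,k) in((t,"t",(195,150,80,45,9)),(s,"s",(240,155,60,60,9))):
    im=cv2.resize(d["image"][y0:y0+h,x0:x0+w,::-1],None,fx=k,fy=k,interpolation=cv2.INTER_CUBIC)
    def ln(a,b,c):
        q=((proj(d,np.array([a,b]))-[x0,y0]+.5)*k).astype(int); cv2.line(im,tuple(map(int,q[0])),tuple(map(int,q[1])),c,1)
    for l in(-51,-5,41):
        for dl in(0,10):
            P=[f(u,l+dl,n) for u,n in((-20,-26),(-20,14),(20,14),(20,-26))]
            for i in range(4): ln(P[i],P[(i+1)%4],(0,0,255) if dl==0 else (0,255,0))
    ln(f(0,-51,0),f(0,51,0),(255,0,0))
    for u in(-23.6,23.6): ln(f(u,-51,-19),f(u,51,-19),(255,0,255))
    for l,u,col in((-21,-4,(255,255,0)),):
        for dl in(-12,12):
            c=[f(u+24*np.cos(a),l+dl,-2+24*np.sin(a)) for a in np.linspace(0,6.283,25)]
            for i in range(24): ln(c[i],c[i+1],col)
    cv2.imwrite(f"pics/ov_{nm}.png",im)
a,b=[cv2.imread(f"pics/ov_{n}.png") for n in "ts"]
o=np.zeros((600,800,3),np.uint8); a=cv2.resize(a,(440,248)); b=cv2.resize(b,(540,540)); 
cv2.imwrite("pics/ov.png",np.vstack([cv2.resize(cv2.imread("pics/ov_t.png"),(540,304))[:300],cv2.resize(b,(540,540))[:300]]))
E
```

```text
[ 0.5471  0.143   0.0767  0.0693 -0.0582  0.0566] 4.395673616113713
[[0.06, 2.14], [-1.95, 1.68], [-0.84, -0.02], [-0.02, 0.71], [0.56, 0.68], [-0.01, -0.15], [-0.35, -0.7], [-0.3, -0.85], [-0.12, -0.44], [0.35, -0.43], [0.55, -0.5], [0.06, -0.16], [0.36, 0.12]]
up [0.5506 0.0981 0.0933] lo [0.5437 0.1879 0.0454]
```

View pics/ov.png

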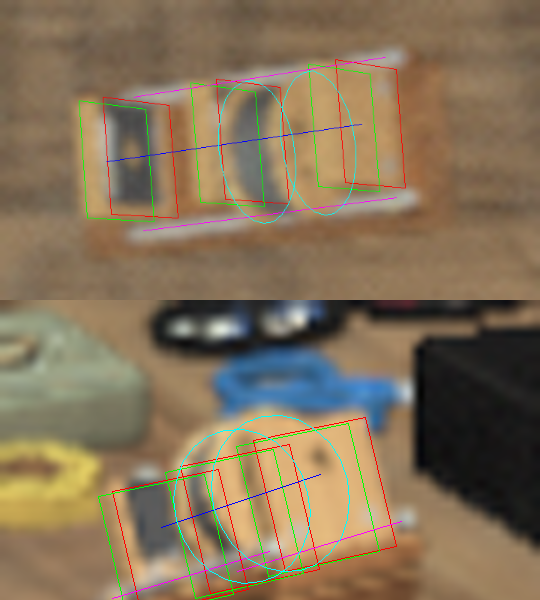

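Run:
```python
from rk import *
np.set_printoptions(precision=4,suppress=True)
c=[onz(s,*S(*p),0) for p in((548,330),(655,299),(405,230))]; print(c,np.linalg.norm(c[0]-c[1]),np.linalg.norm(c[0]-c[2]))
d=cam("side"); im=np.mean([cam("side")["image"] for _ in range(3)],0).astype(np.uint8)
im=cv2.resize(im[158:212,243:293,::-1],None,fx=11,fy=11,interpolation=cv2.INTER_LANCZOS4)
for i in range(0,50,10): cv2.putText(im,str(243+i),(i*11,10),0,.35,(0,0,255)); cv2.line(im,(i*11,0),(i*11,594),(80,80,80),1)
for i in range(0,54,10): cv2.putText(im,str(158+i),(0,i*11+10),0,.35,(0,0,255)); cv2.line(im,(0,i*11),(550,i*11),(80,80,80),1)
cv2.imwrite("pics/s2.png",im)
```

```text
[array([0.5295, 0.0787, 0.    ]), array([0.5903, 0.0863, 0.    ]), array([0.5204, 0.209 , 0.    ])] 0.06122195331015506 0.1305683700436749
```

View pics/s2.png

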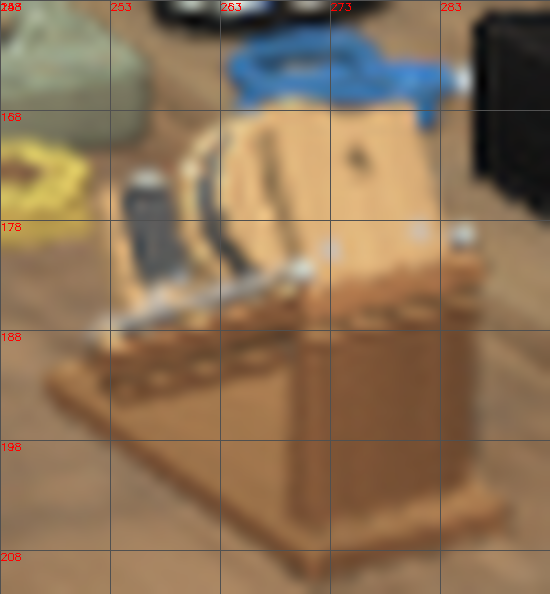

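The outer face of the upper cheek spans about (283..420, 105..277) in this crop. The hole is at (357,158), the bar ends at (302,268) and (463,235), and the base corners at (305,580), (510,510) and (45,385). I'll refit everything jointly, allowing a small pixel shift for each camera.

Run:
```python
from rk import *
np.set_printoptions(precision=4,suppress=True)
Q=lambda x,y:(243+(x+.5)/11-.5,158+(y+.5)/11-.5)
obs=[(s,Q(357,160),(0,-51,0),2),
 (s,Q(281,107),(-20,-51,14),.7),(s,Q(416,103),(20,-51,14),1),(s,Q(444,258),(20,-51,-26),1),(s,Q(308,288),(-20,-51,-26),.7),
 (t,T(460,108),(-20,-51,-26),.7),(t,T(456,38),(20,-51,-26),.7),
 (t,T(297,138),(-23.6,'b','n'),1),(t,T(467,118),(-23.6,'a','n'),1),(t,T(460,35),(23.6,'a','n'),1),
 (s,Q(100,327),(-23.6,'b','n'),1),(s,Q(302,268),(-23.6,'a','n'),1),(s,Q(463,236),(23.6,'a','n'),1),
 (t,T(266,60),(20,51,14),1),(t,T(270,128),(-20,51,14),1),
 (s,Q(305,578),(-30,-66,'B'),1),(s,Q(512,512),(30,-66,'B'),1),(s,Q(45,388),(-30,66,'B'),1),
 (t,T(486,132),(-30,-66,'B'),.5),(t,T(274,151),(-30,66,'B'),.5)]
def res(p,raw=0):
    M,X,L,N=rack(p);o=[];Yh=np.array([-X[1],X[0],0])
    for v,uv,(u,l,n),w in obs:
        sh=p[7:9] if v is t else p[9:11]
        if n=='B': P=np.array([p[0],p[1],0])-Yh*p[11]+1e-3*(u*X+l*Yh)+[0,0,.006*(v is t)]
        else:
            l={'a':p[4]*1e3,'b':p[5]*1e3}.get(l,l); n=p[6]*1e3 if n=='n' else n
            P=M+1e-3*(u*X+l*L+n*N)
        o.append((proj(v,P)[0]+sh-uv)*(1 if raw else w))
    o=np.concatenate(o); return o if raw else np.r_[o,p[7:11]/.6,p[11]/.004,(p[6]+.021)/.0015]
R=least_squares(res,[.55,.14,.08,.07,-.055,.055,-.021,0,0,0,0,0],loss="soft_l1",f_scale=.7)
print(R.x,R.x[2]*57.3); print(res(R.x,1).reshape(-1,2).round(1).tolist())
M,X,L,N=rack(R.x);print("up",M-.051*L,"lo",M+.051*L); np.save("rack.npy",R.x[:4]);np.save("shift.npy",R.x[7:11])
print("bay",M+(.051-10e-3-.004-.012)*L-.002*N)
# racked spool, loose spool, spindle
for sh in(0,1):
  k=R.x[7:11]*sh
  for nm,p,z in(("nose",(463,310),.008),("sh",(651,246),.008),("hend",(717,230),.008),("spool",(53,302),.024)):
    q=T(*p); print(nm,onz(t,q[0]-k[0],q[1]-k[1],z))
  for nm,p,z in(("nose",(315,355),.008),("sh",(505,443),.008),("hend",(588,480),.008),("spool",(137,138),.024)):
    q=S(*p); print(" side",nm,onz(s,q[0]-k[2],q[1]-k[3],z))
```

```text
[ 0.5472  0.1431  0.0657  0.07   -0.0565  0.0577 -0.0216  0.1221  0.0822
  0.0558 -1.1305  0.0053] 3.7628618688216293
[[0.1, 0.4], [-0.6, 1.4], [-0.3, -0.7], [0.6, -0.4], [0.5, -0.4], [-0.0, 1.0], [-0.3, 1.0], [0.1, -0.2], [-0.5, -0.2], [-0.2, -0.4], [-0.3, 0.2], [0.5, -0.2], [0.6, -0.5], [0.2, -0.4], [0.3, -0.1], [-0.2, 0.2], [-0.6, 1.5], [-0.6, 0.3], [0.2, 1.2], [-1.2, 0.3]]
up [0.5502 0.0982 0.094 ] lo [0.5442 0.188  0.0461]
bay [0.5458 0.1642 0.0565]
nose [0.4176 0.0845 0.008 ]
sh [ 0.4554 -0.0282  0.008 ]
hend [ 0.4648 -0.0678  0.008 ]
spool [0.4237 0.3271 0.024 ]
 side nose [0.4183 0.0861 0.008 ]
 side sh [ 0.4552 -0.0204  0.008 ]
 side hend [ 0.4704 -0.0615  0.008 ]
 side spool [0.4238 0.3251 0.024 ]
nose [0.4178 0.0848 0.008 ]
sh [ 0.4556 -0.0279  0.008 ]
hend [ 0.465  -0.0675  0.008 ]
spool [0.4238 0.3274 0.024 ]
 side nose [0.4155 0.0802 0.008 ]
 side sh [ 0.4525 -0.0254  0.008 ]
 side hend [ 0.4676 -0.0661  0.008 ]
 side spool [0.4204 0.3162 0.024 ]
```

```bash
cat > mv.py <<'E'
from rk import *
from scipy.spatial.transform import Rotation as Ro
np.set_printoptions(precision=4,suppress=True)
def down(ya,tilt=0):  # tool y at world angle ya(deg), z down; tilt = turn about tool y
    a=np.deg2rad(ya); y=np.array([np.cos(a),np.sin(a),0]); z=np.array([0,0,-1.]); x=np.cross(y,z)
    return Ro.from_matrix(np.c_[x,y,z])*Ro.from_rotvec([0,np.deg2rad(tilt),0])
def rel(p,R,p0=None,R0=None):
    st=r.get_state(); p0=np.array(st["tool_pos"]) if p0 is None else p0; R0=Ro.from_quat(st["eef_rot"]) if R0 is None else R0
    print("shift cm",(R0.inv().apply(np.array(p)-p0)*100).round(2),"turn deg",(R0.inv()*R).as_rotvec(degrees=True).round(2))
def st():
    s=r.get_state();R=Ro.from_quat(s["eef_rot"]);print("t",round(s["clock"],2),"pos",s["tool_pos"].round(4),"q",s["q"].round(2),"F",s["contact_force"].round(1),"op",round(s["opening"]*88,1),"ff",round(float(s["finger_force"]),1));print("x",R.apply([1,0,0]),"y",R.apply([0,1,0]),"z",R.apply([0,0,1]))
E
python3 - <<'E'
from mv import *
im=t["image"][205:245,135:170].astype(int); hsv=cv2.cvtColor(t["image"],cv2.COLOR_RGB2HSV)
m=((hsv[...,1]<75)).astype(np.uint8); m[:, :144]=0;m[:,162:]=0;m[:212]=0;m[240:]=0
ys,xs=np.nonzero(m); print(len(xs),cv2.minAreaRect(np.c_[xs,ys].astype(np.float32)))
for row in m[210:240,140:165]: print(''.join('#' if v else '.' for v in row))
P=np.array([onz(t,x,y,.035)[:2] for x,y in zip(xs,ys)]); c=P.mean(0); w,v=np.linalg.eigh(np.cov((P-c).T)); print(c,w,v[:,1],np.degrees(np.arctan2(v[1,1],v[0,1])))
print("pencil tip",onz(t,240*.64,390*.64,0),"wax",onz(t,*T(225,260),.01),"chalk",onz(t,*T(333,273),.009))
rel([.4237,.327,.10],down(99))
rel([.4237,.327,.012],down(99))
st()
E
```

```text
136 ((149.94461059570312, 224.98245239257812), (21.054948806762695, 11.437256813049316), 81.02737426757812)
.........................
.........................
.........................
.........................
............###..........
..........#####..........
..........####...........
..........#####..........
.........######..........
.........#####...........
........######...........
........#######..........
........#######..........
........#######..........
....#...#######..........
........########.........
........########.........
.........#######.........
.........#######.........
.........#######.........
.........########........
..........#######........
..........#######........
...........#######.......
............######.......
..............#..........
.........................
.........................
.........................
.........................
[0.4244 0.3265] [0.     0.0002] [-0.9885 -0.1512] -171.3062608644405
pencil tip [0.364  0.3313 0.    ] wax [0.4481 0.2273 0.01  ] chalk [0.44   0.1624 0.009 ]
shift cm [-25.27 -15.31  13.86] turn deg [ -0.01  -0.01 -33.17]
shift cm [-25.27 -15.31  22.66] turn deg [ -0.01  -0.01 -33.17]
t 0.4 pos [0.2558 0.5702 0.2386] q [-1.12  0.69 -0.19  1.57  0.16  0.9  -0.22] F [ 0.5  0.4 -0.2] op 87.6 ff 0.0
x [-0.9124  0.4094  0.    ] y [ 0.4094  0.9124 -0.0002] z [-0.0001 -0.0002 -1.    ]
```

Call:
{"op": "carry_out", "data": {"rows": [[[-25.3, -15.3, 14.0], [0, 0, -33], 0.2], [[-25.3, -15.3, 14.0], [0, 0, -33], 0.2], [[-25.3, -15.3, 14.0], [0, 0, -33], 0.2], [[-25.3, -15.3, 14.0], [0, 0, -33], 0.2], [[-25.3, -15.3, 14.0], [0, 0, -33], 0.2], [[-25.3, -15.3, 14.0], [0, 0, -33], 0.2], [[-25.3, -15.3, 14.0], [0, 0, -33], 0.2], [[-25.3, -15.3, 14.0], [0, 0, -33], 0.2], [[-25.3, -15.3, 18.0], [0, 0, -33], 0.2], [[-25.3, -15.3, 21.0], [0, 0, -33], 0.2], [[-25.3, -15.3, 22.6], [0, 0, -33], 0.2], [[-25.3, -15.3, 22.6], [0, 0, -33], 0.2]], "newtons": 4}}

```text
clock: 1.6
tool_pos: [0.4224, 0.3282, 0.0113]
eef_rot: [-0.078, 0.997, -0.0, -0.001]
contact_force: [0.4, 0.2, 0.1]
opening: 0.8
finger_force: 0.0
```

Call:
{"op": "carry_out", "data": {"rows": [[[0, 0, 0], [0, 0, 0], 0.75], [[0, 0, 0], [0, 0, 0], 0.8], [[0, 0, 0], [0, 0, 0], 0.8], [[0, 0, 0], [0, 0, 0], 0.8], [[0, 0, 0], [0, 0, 0], 0.8], [[0, 0, 0], [0, 0, 0], 0.8]], "newtons": 4}}

```text
clock: 2.2
tool_pos: [0.4242, 0.3271, 0.013]
eef_rot: [-0.077, 0.997, 0.0, 0.0]
contact_force: [-0.5, 0.5, 0.4]
opening: 0.28
finger_force: 0.0
```

Run:
```python
from mv import *
st()
d=cam("side"); crop(d,150,150,80,80,6,"pics/c1.png")
```

```text
t 2.2 pos [0.4242 0.3271 0.013 ] q [-0.64  0.95 -0.18  1.97  0.56  0.27  0.44] F [-0.5  0.5  0.4] op 24.6 ff 0.0
x [-0.9882 -0.1533 -0.0004] y [-0.1533  0.9882  0.0002] z [ 0.0003  0.0003 -1.    ]
```

Call:
{"op": "carry_out", "data": {"rows": [[[0, 0, 0], [0, 0, 0], 0.9], [[0, 0, 0], [0, 0, 0], 0.9], [[0, 0, 0], [0, 0, 0], 0.9]], "newtons": 4}}

```text
clock: 2.55
tool_pos: [0.4242, 0.3271, 0.0129]
eef_rot: [-0.077, 0.997, 0.0, 0.0]
contact_force: [-0.3, -0.5, 3.8]
opening: 0.276
finger_force: 4.0
```

Call:
{"op": "carry_out", "data": {"rows": [[[0, 0, 0], [0, 0, 0], 0.5], [[0, 0, 0], [0, 0, 0], 0.25], [[0, 0, -3], [0, 0, 0], 0.25], [[0, 0, -6], [0, 0, 8], 0.25], [[0, 0, -6], [0, 0, 90], 0.25], [[0, 0, -6], [0, 0, 90], 0.25], [[0, 0, -6], [0, 0, 90], 0.25], [[0, 0, -6], [0, 0, 90], 0.25], [[0, 0, -6], [0, 0, 90], 0.25], [[0, 0, -6], [0, 0, 90], 0.25], [[0, 0, -6], [0, 0, 90], 0.25], [[0, 0, -6], [0, 0, 90], 0.25]], "newtons": 4}}

```text
clock: 3.75
tool_pos: [0.4239, 0.3271, 0.0725]
eef_rot: [0.561, 0.828, -0.0, -0.0]
contact_force: [-0.5, 0.1, 0.0]
opening: 0.75
finger_force: 0.0
```

Run:
```python
from mv import *
st(); rel([.4242,.3271,.0115],down(8.8)); rel([.4242,.3271,.15],down(8.8))
d=cam("top"); crop(d,135,195,40,50,10,"pics/c2.png")
```

```text
t 3.75 pos [0.4239 0.3271 0.0725] q [-0.76  0.84  0.02  1.97 -0.05  0.34 -0.31] F [-0.5  0.1  0. ] op 66.0 ff 0.0
x [-0.3703  0.9289  0.    ] y [ 0.9289  0.3703 -0.0004] z [-0.0003 -0.0001 -1.    ]
shift cm [-0.01  0.03  6.1 ] turn deg [-0.02 -0.   12.94]
shift cm [-0.01  0.03 -7.75] turn deg [-0.02 -0.   12.94]
```

Call:
{"op": "carry_out", "data": {"rows": [[[0, 0, 0], [0, 0, 13], 0.25], [[0, 0, 0], [0, 0, 13], 0.25], [[0, 0, 3], [0, 0, 13], 0.25], [[0, 0, 6.1], [0, 0, 13], 0.25], [[0, 0, 6.1], [0, 0, 13], 0.25], [[0, 0, 6.1], [0, 0, 13], 0.6], [[0, 0, 6.1], [0, 0, 13], 0.6], [[0, 0, 6.1], [0, 0, 13], 0.6], [[0, 0, 6.1], [0, 0, 13], 0.6]], "newtons": 10}}

```text
clock: 4.7
tool_pos: [0.4248, 0.3276, 0.013]
eef_rot: [0.649, 0.761, 0.001, 0.0]
contact_force: [-0.6, 1.0, 5.6]
opening: 0.541
finger_force: 10.0
```

Run:
```python
from mv import *
st()
M,X,L,N=rack(np.load("rack.npy"))
R=Ro.from_matrix(np.c_[L,X,-N])
for up in(.06,.03): 
  c=M+.021*L-.002*N   # middle of free space
  print("spool c",c); 
  rel(c-N*.0125+N*up,R,np.array([.4242,.3271,.0115]),down(8.8));
```

```text
t 4.7 pos [0.4248 0.3276 0.013 ] q [-0.77  0.95  0.04  1.97 -0.15  0.22 -0.43] F [-0.6  1.   5.6] op 47.6 ff 10.0
x [-0.158   0.9874  0.0012] y [0.9874 0.158  0.002 ] z [ 0.0018  0.0015 -1.    ]
spool c [0.546  0.1607 0.0584]
shift cm [-16.09   9.69  -8.88] turn deg [  1.23 -27.98   4.94]
spool c [0.546  0.1607 0.0584]
shift cm [-17.49   9.57  -6.24] turn deg [  1.23 -27.98   4.94]
```

Call:
{"op": "carry_out", "data": {"rows": [[[0, 0, -4], [0, 0, 0], 0.6], [[0, 0, -8.9], [0, 0, 0], 0.6], [[-3, 2, -8.9], [0, -8, 1], 0.6], [[-6, 4, -8.9], [0.4, -16, 2.5], 0.6], [[-10, 6, -8.9], [0.8, -24, 4], 0.6], [[-14, 8, -8.9], [1.2, -28, 4.9], 0.6], [[-16.1, 9.7, -8.9], [1.2, -28, 4.9], 0.6], [[-16.1, 9.7, -8.9], [1.2, -28, 4.9], 0.6], [[-16.1, 9.7, -8.9], [1.2, -28, 4.9], 0.6]], "newtons": 10}}

```text
clock: 5.6
tool_pos: [0.5452, 0.1833, 0.1009]
eef_rot: [0.662, 0.71, -0.165, 0.177]
contact_force: [-0.0, 0.3, 0.8]
opening: 0.544
finger_force: 10.0
```

Run:
```python
from mv import *
st()
M,X,L,N=rack(np.load("rack.npy"));R=Ro.from_matrix(np.c_[L,X,-N])
c=M+.021*L-.002*N; 
for up in(.06,.006): rel(c-N*.011+N*up,R)
t2=cam("top");s2=cam("side")
a=cv2.resize(t2["image"][140:200,190:280,::-1],None,fx=6,fy=6,interpolation=cv2.INTER_LANCZOS4)
b=cv2.resize(s2["image"][130:210,240:300,::-1],None,fx=7,fy=7,interpolation=cv2.INTER_LANCZOS4)
o=np.zeros((560,a.shape[1]+b.shape[1],3),np.uint8);o[:360,:540]=a;o[:560,540:]=b; cv2.imwrite("pics/p3.png",cv2.resize(o,(800,467)))
```

```text
t 5.6 pos [0.5452 0.1833 0.1009] q [-0.88  0.99  0.47  1.68  0.06  0.76 -0.54] F [-0.   0.3  0.8] op 47.9 ff 10.0
x [-0.0617  0.881  -0.469 ] y [0.9975 0.07   0.0004] z [ 0.0332 -0.4678 -0.8832]
shift cm [-0.   -0.06 -0.09] turn deg [ 0.14 -0.03  0.21]
shift cm [-0.   -0.07  5.31] turn deg [ 0.14 -0.03  0.21]
```

View pics/p3.png

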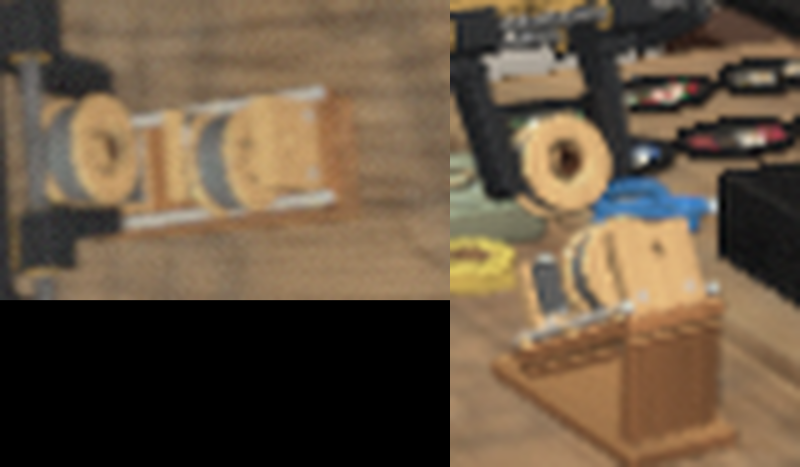

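Run:
```python
from mv import *
M,X,L,N=rack(np.load("rack.npy")); k=r.get_state(); R=Ro.from_quat(k["eef_rot"]); c=k["tool_pos"]+R.apply([-.012,0,-.011])
print("rim up: spool upper face centre",c, "pred top",proj(t,c),"obs 211.1 170.0; side",proj(s,c),"obs 260.1 156.9", tri((211.1,170.0),(260.1,156.9)))
h=M-.051*L; print("hole",h,proj(t,h),proj(s,h),"obs side",243+357.5/11-.5,158+158.5/11-.5)
```

```text
rim up: spool upper face centre [0.5448 0.1794 0.116 ] pred top [[210.111 169.57 ]] obs 211.1 170.0; side [[259.4726 157.4401]] obs 260.1 156.9 (array([0.5443, 0.1765, 0.1185]), np.float64(0.0016908134279375766))
hole [0.5502 0.0982 0.094 ] [[248.09  168.001]] [[275.0067 173.6589]] obs side 275.0 171.9090909090909
```

Call:
{"op": "carry_out", "data": {"rows": [[[0.1, 0, 2], [0, 0, 0], 0.6], [[0.1, 0, 4], [0, 0, 0], 0.6], [[0.1, 0, 5.0], [0, 0, 0], 0.6], [[0.1, 0, 5.0], [0, 0, 0], 0.6]]}}

```text
clock: 6.1
tool_pos: [0.5456, 0.1608, 0.0553]
eef_rot: [0.661, 0.71, -0.166, 0.177]
contact_force: [-0.6, 0.6, -0.8]
opening: 0.543
finger_force: 10.0
```

Call:
{"op": "carry_out", "data": {"rows": [[[0, 0, 0.2], [0, 0, 0], 0.6], [[0, 0, 0.4], [0, 0, 0], 0.6], [[0, 0, 0.4], [0, 0, 0], 0.6]]}}

```text
clock: 6.4
tool_pos: [0.5472, 0.1595, 0.0529]
eef_rot: [0.661, 0.71, -0.164, 0.177]
contact_force: [0.2, -0.6, -0.9]
opening: 0.545
finger_force: 10.0
```

Call:
{"op": "carry_out", "data": {"rows": [[[0, 0, 0.15], [0, 0, 0], 0.6], [[0, 0, 0.3], [0, 0, 0], 0.6], [[0, 0, 0.3], [0, 0, 0], 0.6]]}}

```text
clock: 6.7
tool_pos: [0.5472, 0.1577, 0.0499]
eef_rot: [0.661, 0.71, -0.165, 0.177]
contact_force: [0.6, 0.7, -0.7]
opening: 0.542
finger_force: 10.0
```

Call:
{"op": "carry_out", "data": {"rows": [[[0, 0, 0.15], [0, 0, 0], 0.6], [[0, 0, 0.15], [0, 0, 0], 0.6]]}}

```text
clock: 6.9
tool_pos: [0.5469, 0.1574, 0.0494]
eef_rot: [0.661, 0.71, -0.165, 0.177]
contact_force: [-3.4, 3.0, 8.0]
opening: 0.544
finger_force: 10.0
```

Call:
{"op": "carry_out", "data": {"rows": [[[0, 0, 0], [0, 0, 0], 0.4], [[0, 0, 0], [0, 0, 0], 0.3], [[0, 0, 0], [0, 0, 0], 0.25], [[0, 0, -3], [0, 0, 0], 0.25], [[0, 0, -7], [0, 0, 0], 0.25], [[0, 0, -9], [0, 0, 0], 0.25], [[0, 0, -9], [0, 0, 0], 0.25]]}}

```text
clock: 7.6
tool_pos: [0.5457, 0.2014, 0.13]
eef_rot: [0.661, 0.711, -0.162, 0.178]
contact_force: [0.3, 0.9, 0.5]
opening: 0.755
finger_force: 0.0
```

Run:
```python
from mv import *
st()
a=np.array([.465,-.0677]);b=np.array([.4177,.0847]); d=(b-a)/np.linalg.norm(b-a); print(d)
mid=(a+b)/2; sh=mid-d*(.081-.042); print("shoulder",sh)
g=sh-d*.018; ya=np.degrees(np.arctan2(-d[0],d[1])); print("grasp",g,"ya",ya)
for z in(.09,.0025): rel([*g,z],down(ya))
t2=cam("top");s2=cam("side");pickle.dump((t2,s2),open("c1.pkl","wb"))
A=cv2.resize(t2["image"][145:185,200:270,::-1],None,fx=8,fy=8,interpolation=cv2.INTER_LANCZOS4)
b=cv2.resize(s2["image"][160:190,240:300,::-1],None,fx=9,fy=9,interpolation=cv2.INTER_LANCZOS4)
o=np.zeros((590,560,3),np.uint8);o[:320]=A;o[320:,:540]=b; cv2.imwrite("pics/p4.png",o)
```

```text
t 7.6 pos [0.5457 0.2014 0.13  ] q [-0.9   0.95  0.48  1.65  0.06  0.84 -0.54] F [0.3 0.9 0.5] op 66.4 ff 0.0
x [-0.0628  0.8822 -0.4666] y [0.9973 0.0737 0.005 ] z [ 0.0388 -0.465  -0.8845]
[-0.2964  0.9551]
shoulder [ 0.4529 -0.0287]
grasp [ 0.4582 -0.0459] ya 17.24264190114841
shift cm [-19.41 -10.56  14.7 ] turn deg [ -2.88  27.73 -12.83]
shift cm [-15.33 -10.61  22.44] turn deg [ -2.88  27.73 -12.83]
```

View pics/p4.png

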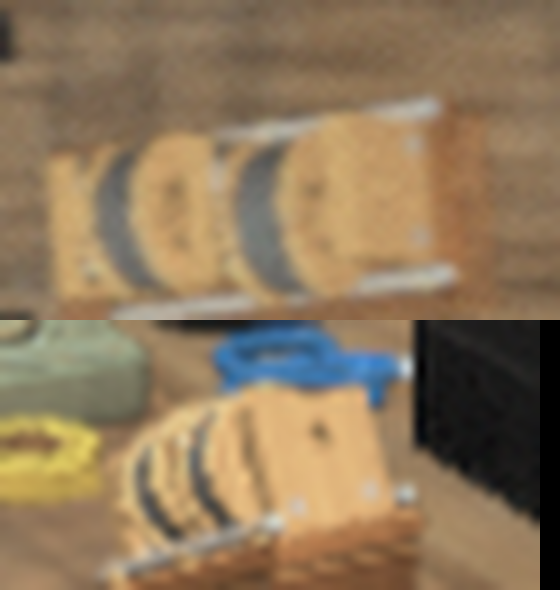

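The loose spool now stands upright in the lower bay. While the gripper is close I'll centre the racked spool too, by closing lightly across its rims.

Run:
```python
from mv import *
M,X,L,N=rack(np.load("rack.npy"));R=Ro.from_matrix(np.c_[L,X,-N])
p=np.array([.5469,.1574,.0494])-M; print("release uln",p@X,p@L,p@N)
c=M-.021*L-.002*N
for up in(.06,.002): rel(c-N*.011+N*up,R)
```

```text
release uln 0.0006350797117831343 0.02229726079179233 -0.011512049810177066
shift cm [-4.31 -0.05  3.  ] turn deg [0.14 0.03 0.28]
shift cm [-4.3  -0.07  8.8 ] turn deg [0.14 0.03 0.28]
```

Call:
{"op": "carry_out", "data": {"rows": [[[-2, 0, 0], [0, 0, 0.2], 0.2], [[-4.3, 0, 0], [0, 0, 0.2], 0.2], [[-4.3, 0, 4], [0, 0, 0.2], 0.2], [[-4.3, 0, 7.0], [0, 0, 0.2], 0.2], [[-4.3, 0, 8.6], [0, 0, 0.2], 0.2], [[-4.3, 0, 8.6], [0, 0, 0.2], 0.3], [[-4.3, 0, 8.6], [0, 0, 0.2], 0.4], [[-4.3, 0, 8.6], [0, 0, 0.2], 0.42], [[-4.3, 0, 8.6], [0, 0, 0.2], 0.44], [[-4.3, 0, 8.6], [0, 0, 0.2], 0.455], [[-4.3, 0, 8.6], [0, 0, 0.2], 0.455]], "newtons": 3}}

```text
clock: 8.8
tool_pos: [0.55, 0.1212, 0.0731]
eef_rot: [0.662, 0.709, -0.164, 0.178]
contact_force: [-1.8, 0.6, 3.7]
opening: 0.549
finger_force: 3.0
```

Run:
```python
from mv import *
st(); M,X,L,N=rack(np.load("rack.npy")); p=r.get_state()["tool_pos"]-M; print(p@X,p@L,p@N)
```

```text
t 8.8 pos [0.55   0.1212 0.0731] q [-0.8   1.02  0.47  1.77  0.08  0.62 -0.5 ] F [-1.8  0.6  3.7] op 48.3 ff 3.0
x [-0.0592  0.8809 -0.4695] y [0.9976 0.0686 0.0029] z [ 0.0348 -0.4682 -0.8829]
0.0013867895837084412 -0.02088454203733914 -0.007679156984930738
```

Call:
{"op": "carry_out", "data": {"rows": [[[0, -0.1, 0], [0, 0, 0], 0.455], [[0, -0.1, 0], [0, 0, 0], 0.455], [[0, -0.1, 0], [0, 0, 0], 0.42], [[0, -0.1, 0], [0, 0, 0], 0.35], [[0, -0.1, 0], [0, 0, 0], 0.25], [[0, -0.1, -3], [0, 0, 0], 0.25], [[0, -0.1, -8], [0, 0, 0], 0.25], [[0, -0.1, -12], [0, 0, 0], 0.25], [[0, -0.1, -12], [0, 0, 0], 0.25]]}}

```text
clock: 9.7
tool_pos: [0.5472, 0.1814, 0.1818]
eef_rot: [0.662, 0.71, -0.159, 0.178]
contact_force: [0.8, 0.6, -0.4]
opening: 0.749
finger_force: 0.0
```

Run:
```python
from mv import *
st()
for z in(.09,.0025): rel([.4582,-.0459,z],down(17.2))
```

```text
t 9.7 pos [0.5472 0.1814 0.1818] q [-0.89  0.87  0.5   1.66  0.08  0.89 -0.5 ] F [ 0.8  0.6 -0.4] op 66.0 ff 0.0
x [-0.0597  0.8836 -0.4643] y [0.9973 0.0725 0.0097] z [ 0.0423 -0.4625 -0.8856]
shift cm [-15.29 -10.61  18.26] turn deg [ -2.61  27.61 -12.92]
shift cm [-11.22 -10.7   26.01] turn deg [ -2.61  27.61 -12.92]
```

Call:
{"op": "carry_out", "data": {"rows": [[[-5.1, -3.5, 4], [-0.9, 8, -4], 0.5], [[-10.2, -7, 9], [-1.7, 16, -8], 0.5], [[-15.3, -10.6, 16], [-2.6, 24, -12], 0.5], [[-15.3, -10.6, 18.3], [-2.6, 27.6, -12.9], 0.5], [[-15.3, -10.6, 18.3], [-2.6, 27.6, -12.9], 0.5], [[-15.3, -10.6, 18.3], [-2.6, 27.6, -12.9], 0.5], [[-15.3, -10.6, 18.3], [-2.6, 27.6, -12.9], 0.5], [[-15.3, -10.6, 18.3], [-2.6, 27.6, -12.9], 0.5]]}}

```text
clock: 10.5
tool_pos: [0.4528, -0.0519, 0.0875]
eef_rot: [0.597, 0.802, -0.006, -0.002]
contact_force: [1.1, 1.3, -0.7]
opening: 0.498
finger_force: 0.0
```

Run:
```python
from mv import *
st()
rel([.4582,-.0459,.003],down(17.2))
```

```text
t 10.5 pos [ 0.4528 -0.0519  0.0875] q [ 0.02  0.77 -0.01  2.18  0.08  0.2   0.22] F [ 1.1  1.3 -0.7] op 43.8 ff 0.0
x [-0.2879  0.9576 -0.0036] y [ 0.9576  0.2879 -0.0115] z [-0.01   -0.0068 -0.9999]
shift cm [0.45 0.79 8.44] turn deg [-0.66  0.2  -0.47]
```

Call:
{"op": "carry_out", "data": {"rows": [[[0, 0, 0], [0, 0, 0], 0.5], [[0, 0, 3], [0, 0, 0], 0.5], [[0, 0, 6], [0, 0, 0], 0.5], [[0, 0, 7.5], [0, 0, 0], 0.5], [[0, 0, 7.5], [0, 0, 0], 0.5]]}}

```text
clock: 11.0
tool_pos: [0.4565, -0.0491, 0.0137]
eef_rot: [0.594, 0.805, -0.006, -0.003]
contact_force: [0.1, 0.7, 0.1]
opening: 0.504
finger_force: 0.0
```

Run:
```python
from mv import *
st()
rel([.4582,-.0459,.003],down(17.2))
```

```text
t 11.0 pos [ 0.4565 -0.0491  0.0137] q [ 0.01  0.93 -0.01  2.19  0.33  0.04 -0.03] F [0.1 0.7 0.1] op 44.4 ff 0.0
x [-0.2947  0.9556 -0.0015] y [ 0.9555  0.2947 -0.0136] z [-0.0125 -0.0054 -0.9999]
shift cm [0.25 0.27 1.06] turn deg [-0.78  0.08 -0.06]
```

Run:
```python
from mv import *
rel([.4580,-.0459,.0125],down(17.2)*Ro.from_rotvec([np.deg2rad(3.5),0,0]))
rel([.4580,-.0459,.0035],down(17.2)*Ro.from_rotvec([np.deg2rad(3.5),0,0]))
```

```text
shift cm [0.26 0.24 0.11] turn deg [ 2.72  0.08 -0.06]
shift cm [0.26 0.25 1.01] turn deg [ 2.72  0.08 -0.06]
```

Call:
{"op": "carry_out", "data": {"rows": [[[0, 0, 0], [3.5, 0, 0], 0.6], [[0, 0, 0], [3.5, 0, 0], 0.65], [[0, 0, 0.2], [3.5, 0, 0], 0.65]]}}

```text
clock: 11.3
tool_pos: [0.457, -0.0499, 0.0134]
eef_rot: [0.594, 0.804, -0.029, -0.02]
contact_force: [-0.7, -0.9, -0.5]
opening: 0.355
finger_force: 0.0
```

Run:
```python
from mv import *
st()
rel([.4580,-.0459,.0035],down(17.2)*Ro.from_rotvec([np.deg2rad(3.5),0,0]))
```

```text
t 11.3 pos [ 0.457  -0.0499  0.0134] q [ 0.01  0.93 -0.03  2.13  0.32  0.15 -0.03] F [-0.7 -0.9 -0.5] op 31.3 ff 0.0
x [-0.2935  0.956  -0.0025] y [ 0.9536  0.2926 -0.0708] z [-0.067  -0.0232 -0.9975]
shift cm [0.36 0.28 0.98] turn deg [-0.56  0.13 -0.14]
```

Call:
{"op": "carry_out", "data": {"rows": [[[0.35, 0.2, 0], [0, 0, 0], 0.65], [[0.35, 0.2, 0.5], [0, 0, 0], 0.65], [[0.35, 0.2, 0.95], [0, 0, 0], 0.65], [[0.35, 0.2, 0.95], [0, 0, 0], 0.65]]}}

```text
clock: 11.7
tool_pos: [0.4555, -0.0478, 0.0029]
eef_rot: [0.595, 0.803, -0.031, -0.021]
contact_force: [0.6, 0.3, -0.4]
opening: 0.346
finger_force: 0.0
```

Run:
```python
from mv import *
st()
rel([.4580,-.0459,.0035],down(17.2)*Ro.from_rotvec([np.deg2rad(3.5),0,0]))
```

```text
t 11.7 pos [ 0.4555 -0.0478  0.0029] q [ 0.    0.95 -0.02  2.13  0.32  0.13 -0.04] F [ 0.6  0.3 -0.4] op 30.5 ff 0.0
x [-0.2912  0.9567 -0.0024] y [ 0.954   0.2902 -0.075 ] z [-0.0711 -0.0241 -0.9972]
shift cm [ 0.11  0.29 -0.08] turn deg [-0.8   0.12 -0.28]
```

Call:
{"op": "carry_out", "data": {"rows": [[[0, 0.2, 0], [0, 0, 0], 0.75], [[0, 0.2, 0], [0, 0, 0], 0.85], [[0, 0.2, 0], [0, 0, 0], 0.9], [[0, 0.2, 0], [0, 0, 0], 0.9]], "newtons": 25}}

```text
clock: 12.1
tool_pos: [0.458, -0.0472, 0.0034]
eef_rot: [0.595, 0.803, -0.03, -0.021]
contact_force: [-0.2, -0.2, -0.6]
opening: 0.177
finger_force: 25.0
```

Call:
{"op": "carry_out", "data": {"rows": [[[0, 0, 0], [0, 0, 0], 0.9], [[0, 0, -1], [0, 0, 0], 0.9], [[0, 0, -4], [-1, 0, 0], 0.9], [[0, 0, -9], [-3.5, 0, 0], 0.9], [[0, 0, -14], [-3.5, 0, 0], 0.9], [[0, 0, -16], [-3.5, 0, 0], 0.9], [[0, 0, -16], [-3.5, 0, 0], 0.9], [[0, 0, -16], [-3.5, 0, 0], 0.9]], "newtons": 30}}

```text
clock: 12.9
tool_pos: [0.4689, -0.0435, 0.1632]
eef_rot: [0.595, 0.803, -0.006, -0.003]
contact_force: [-0.4, 0.2, -1.0]
opening: 0.175
finger_force: 30.0
```

Run:
```python
from mv import *
st()
t2=cam("top");s2=cam("side")
pickle.dump((t2,s2),open("c2.pkl","wb"))
k=r.get_state();R=Ro.from_quat(k["eef_rot"]);e=lambda a:k["tool_pos"]+R.apply([a,0,-.005])
print(proj(t2,e(-.02)),proj(t2,e(.138)),proj(s2,e(-.02)),proj(s2,e(.138)))
A=cv2.resize(t2["image"][150:240,200:320,::-1],None,fx=5,fy=5,interpolation=cv2.INTER_CUBIC)
B=cv2.resize(s2["image"][130:210,200:320,::-1],None,fx=3,fy=3,interpolation=cv2.INTER_CUBIC)
o=np.zeros((590,760,3),np.uint8)
A=A[:350];o[:350,:600]=A;o[350:590,:360]=B; cv2.imwrite("pics/p5.png",o)
```

```text
t 12.9 pos [ 0.4689 -0.0435  0.1632] q [ 0.11  0.63 -0.18  2.09  0.26  0.46  0.02] F [-0.4  0.2 -1. ] op 15.4 ff 30.0
x [-0.2909  0.9567 -0.0029] y [ 0.9567  0.2909 -0.0126] z [-0.0112 -0.0065 -0.9999]
[[326.4218 200.958 ]] [[251.6183 224.1008]] [[281.3722 171.1913]] [[234.4679 154.8109]]
```

View pics/p5.png

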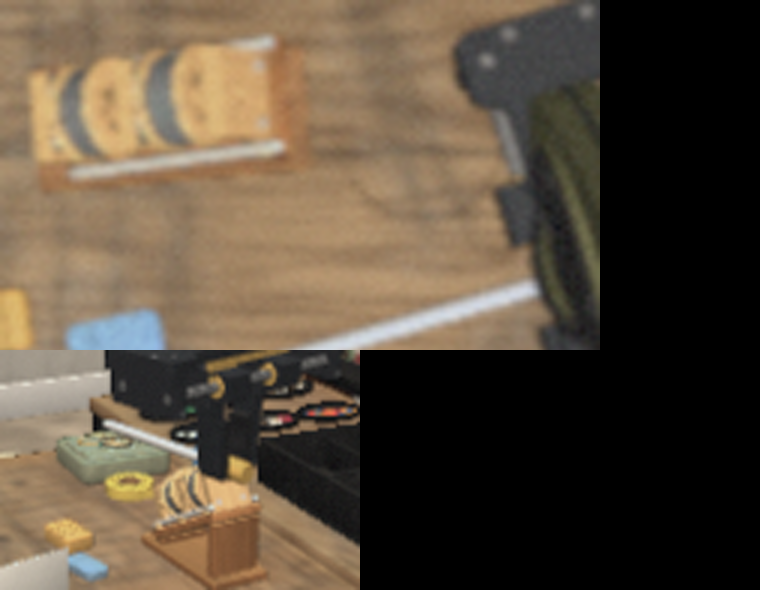

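```bash
cat > rod.py <<'E'
from mv import *
def rodfit(d,p0,R0,a0=.025,a1=.135,z=-.005,w=5):
    # subpixel centre of bright rod across predicted line; returns residual offsets along line
    out=[]; g=cv2.cvtColor(d["image"],cv2.COLOR_RGB2HSV).astype(float); val=g[...,2]-g[...,1]
    e=lambda a:proj(d,p0+R0.apply([a,0,z]))[0]
    n=e(a1)-e(a0); n/=np.linalg.norm(n); m=np.array([-n[1],n[0]])
    for a in np.linspace(a0,a1,45):
        c=e(a); k=np.arange(-w,w+.01,.25); q=c+np.outer(k,m)
        v=cv2.remap(val.astype(np.float32),q[:,0].astype(np.float32)[None],q[:,1].astype(np.float32)[None],cv2.INTER_LINEAR)[0]
        b=np.median(v); wv=np.clip(v-b-.3*(v.max()-b),0,None); out.append([a,(wv*k).sum()/max(wv.sum(),1e-6),v.max()-b])
    # nose: brightness along the line
    o=np.array(out); ok=o[:,2]>40
    f=np.polyfit(o[ok,0],o[ok,1],1); off=lambda a:np.polyval(f,a)
    A=np.linspace(.08,.17,181); q=np.array([e(a)+m*off(a) for a in A])
    v=cv2.remap(val.astype(np.float32),q[:,0].astype(np.float32)[None],q[:,1].astype(np.float32)[None],cv2.INTER_LINEAR)[0]
    hi=np.median(v[:40]);lo=np.median(v[-30:]); below=A[v<(hi+lo)/2]; nose=below[below>.1][0] if len(below[below>.1]) else np.nan
    return e,m,off,nose,ok.sum(),np.std(o[ok,1]-off(o[ok,0]))
E
python3 - <<'E'
from rod import *
t2,s2=pickle.load(open("c2.pkl","rb")); k=r.get_state();R=Ro.from_quat(k["eef_rot"]);p=k["tool_pos"]
L=[]
for d in(t2,s2):
    e,m,off,nose,n,sd=rodfit(d,p,R); print("n",n,"sd",sd,"off(.03)",off(.03),"off(.13)",off(.13),"nose a",nose); L.append((e,m,off))
for a in(.03,.08,.13):
    # same-a points: solve 3D point near e(a) with perpendicular offsets (tool y,z)
    def res(v):
        P=p+R.apply([a,v[0],v[1]]); return [ (proj(d,P)[0]-e(a))@m-off(a) for d,(e,m,off) in zip((t2,s2),L)]
    S_=least_squares(res,[0,-.005]); print(a,"tool y,z of axis mm",S_.x*1e3)
E
```

```text
n 45 sd 0.03738550145768005 off(.03) 0.1022186080673131 off(.13) 0.7166633391042211 nose a 0.14
n 45 sd 1.0825570609721744 off(.03) -0.10411097787863877 off(.13) 1.752604359617414 nose a 0.1365
0.03 tool y,z of axis mm [ 0.208  -4.6366]
0.08 tool y,z of axis mm [ 0.8133 -6.7748]
0.13 tool y,z of axis mm [ 1.4148 -9.0804]
```

```bash
sed -i 's/    f=np.polyfit(o\[ok,0\],o\[ok,1\],1);/    f=least_squares(lambda f:np.polyval(f,o[ok,0])-o[ok,1],[0,0],loss="cauchy",f_scale=.1).x;/' rod.py
python3 - <<'E'
from rod import *
t2,s2=pickle.load(open("c2.pkl","rb")); k=r.get_state();R=Ro.from_quat(k["eef_rot"]);p=k["tool_pos"]
for w in(2.5,3.5):
  e,m,off,nose,n,sd=rodfit(s2,p,R,.04,.13,w=w); print(n,sd,off(.03),off(.13),nose,e(nose)+m*off(nose),m)
im=s2["image"][140:185,225:290,::-1]; im=cv2.resize(im,None,fx=12,fy=12,interpolation=cv2.INTER_LANCZOS4)
for a in np.linspace(.03,.13,6):
  q=(e(a)-[225,140]+.5)*12; cv2.circle(im,(int(q[0]),int(q[1])),2,(0,0,255),-1)
cv2.imwrite("pics/p6.png",im)
E
```

```text
45 0.04202610260246013 1.108344955510628 1.2868937375312677 0.1385 [234.7643 153.5352] [ 0.3297 -0.9441]
45 0.044010845225785244 1.06734631646014 1.28573254640321 0.1385 [234.7651 153.5331] [ 0.3297 -0.9441]
```

View pics/p6.png

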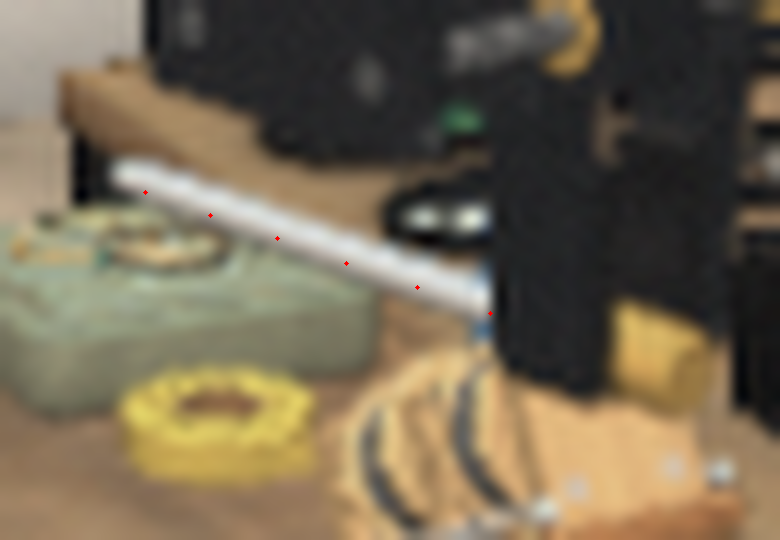

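```bash
cat >> rod.py <<'E'
Z0=-.0046
def yoff(d,p,R,a,e,m,off,sh=np.zeros(2)):
    f=lambda v:[(proj(d,p+R.apply([a,v[0],Z0]))[0]+sh-e(a))@m-off(a)]
    return least_squares(f,[0]).x[0]
E
python3 - <<'E'
from rod import *
t2,s2=pickle.load(open("c2.pkl","rb")); k=r.get_state();R=Ro.from_quat(k["eef_rot"]);p=k["tool_pos"]
e,m,off,nose,*_=rodfit(t2,p,R,z=Z0); y=[yoff(t2,p,R,a,e,m,off) for a in(.02,.14)]; print("y offs",y)
b=(y[1]-y[0])/.12; print("yaw deg",np.degrees(b))
M,X,L,N=rack(np.load("rack.npy")); 
y0,b=y[0],b
Rt=Ro.from_matrix(np.c_[L,X,-N])*Ro.from_rotvec([0,0,-b])
for gap in(.025,.008):
    sh=M+(-.051-gap-.12)*L+.0007*N
    T0=sh-Rt.apply([.02,y0,Z0]); rel(T0,Rt); print(T0)
np.save("tgt.npy",np.r_[y0,b])
E
```

```text
y offs [np.float64(8.284473709378115e-05), np.float64(0.0015736589001447679)]
yaw deg 0.7118113298429142
shift cm [-3.21  8.62 -0.73] turn deg [  2.53 -27.64  12.41]
[ 0.56  -0.049  0.168]
shift cm [-1.75  8.97  0.06] turn deg [  2.53 -27.64  12.41]
[ 0.559 -0.034  0.16 ]
```

Call:
{"op": "carry_out", "data": {"rows": [[[-3.2, 3, -1], [0.6, -7, 3], 0.9], [[-3.2, 6, -1], [1.2, -14, 6], 0.9], [[-3.2, 8.6, -0.7], [1.8, -21, 9], 0.9], [[-3.2, 8.6, -0.7], [2.5, -27.6, 12.4], 0.9], [[-3.2, 8.6, -0.7], [2.5, -27.6, 12.4], 0.9], [[-3.2, 8.6, -0.7], [2.5, -27.6, 12.4], 0.9], [[-3.2, 8.6, -0.7], [2.5, -27.6, 12.4], 0.9]], "newtons": 30}}

```text
clock: 13.7
tool_pos: [0.5596, -0.0521, 0.1691]
eef_rot: [0.66, 0.711, -0.166, 0.175]
contact_force: [-0.0, -0.2, -0.4]
opening: 0.174
finger_force: 30.0
```

Run:
```python
from rod import *
st()
t2,s2=cam("top"),cam("side"); pickle.dump((t2,s2),open("c3.pkl","wb"))
k=r.get_state();R=Ro.from_quat(k["eef_rot"]);p=k["tool_pos"];y0,b=np.load("tgt.npy")
M,X,L,N=rack(np.load("rack.npy")); sf=np.load("shift.npy")
for a in(.02,.14):
    q=p+R.apply([a,y0+b*(a-.02),Z0])-M; print("FK uln mm",np.array([q@X,q@L,q@N])*1e3)
for d,sh,nm in((t2,sf[:2],"top"),(s2,sf[2:],"side")):
    e,m,off,nose,n,sd=rodfit(d,p,R,.05,.135,z=Z0,w=3)
    npx=e(.14)+m*off(.14); h=proj(d,M-.051*L)[0]+sh; print(nm,n,sd,nose,"nose px",npx,"hole px",h)
    # miss of rod line at hole
    d1=e(.14)+m*off(.14)-e(.05)-m*off(.05); d1/=np.linalg.norm(d1); print("  line miss px (perp)",(h-npx)@np.array([-d1[1],d1[0]]),"along",(h-npx)@d1, "rodfit ofs",off(.05),off(.14))
```

```text
t 13.7 pos [ 0.5596 -0.0521  0.1691] q [-0.45  0.79  0.33  1.88  0.44  0.62 -0.51] F [-0.  -0.2 -0.4] op 15.3 ff 30.0
x [-0.0666  0.8808 -0.4689] y [ 0.9973  0.0729 -0.0047] z [ 0.03   -0.4679 -0.8833]
FK uln mm [  -0.0291 -199.5937    0.6215]
FK uln mm [  0.6541 -79.5865   0.7751]
top 4 0.6689235602063969 0.1005 nose px [258.8292 163.6788] hole px [248.212  168.0832]
  line miss px (perp) -4.2717645615151705 along 10.671240215277916 rodfit ofs -1.7742987072862197 3.2141312828672968
side 44 0.09266206510993327 0.157 nose px [279.7804 170.8297] hole px [275.0626 172.5284]
  line miss px (perp) -0.13858806095154888 along 5.012391886584765 rodfit ofs 0.7261104363569264 0.8243591887241148
```

Call:
{"op": "carry_out", "data": {"rows": [[[1, -0.04, 0], [0, 0, 0], 0.9], [[2, -0.04, 0], [0, 0, 0], 0.9], [[2.6, -0.04, 0], [0, 0, 0], 0.9], [[2.8, -0.04, 0], [0, 0, 0], 0.9], [[2.8, -0.04, 0], [0, 0, 0], 0.9]]}}

```text
clock: 14.3
tool_pos: [0.5585, -0.0236, 0.1555]
eef_rot: [0.659, 0.713, -0.165, 0.176]
contact_force: [-0.7, 0.3, 0.0]
opening: 0.175
finger_force: 30.0
```

Call:
{"op": "carry_out", "data": {"rows": [[[0.2, 0, 0], [0, 0, 0], 0.9], [[0.4, 0, 0], [0, 0, 0], 0.9], [[0.4, 0, 0], [0, 0, 0], 0.9]]}}

```text
clock: 14.6
tool_pos: [0.5583, -0.0204, 0.1538]
eef_rot: [0.659, 0.712, -0.165, 0.176]
contact_force: [-0.1, 0.1, -0.4]
opening: 0.178
finger_force: 30.0
```

Call:
{"op": "carry_out", "data": {"rows": [[[0.2, 0, 0], [0, 0, 0], 0.9], [[0.4, 0, 0], [0, 0, 0], 0.9], [[0.6, 0, 0], [0, 0, 0], 0.9], [[0.6, 0, 0], [0, 0, 0], 0.9]]}}

```text
clock: 15.0
tool_pos: [0.5579, -0.0149, 0.1509]
eef_rot: [0.659, 0.713, -0.165, 0.176]
contact_force: [0.4, -0.6, -1.5]
opening: 0.174
finger_force: 30.0
```

Call:
{"op": "carry_out", "data": {"rows": [[[0.2, 0, 0], [0, 0, 0], 0.9], [[0.4, 0, 0], [0, 0, 0], 0.9], [[0.6, 0, 0], [0, 0, 0], 0.9], [[0.6, 0, 0], [0, 0, 0], 0.9]]}}

```text
clock: 15.4
tool_pos: [0.5574, -0.0097, 0.1481]
eef_rot: [0.659, 0.713, -0.165, 0.176]
contact_force: [-0.5, -0.3, -1.1]
opening: 0.176
finger_force: 30.0
```

Call:
{"op": "carry_out", "data": {"rows": [[[0.2, 0, 0], [0, 0, 0], 0.9], [[0.4, 0, 0], [0, 0, 0], 0.9], [[0.6, 0, 0], [0, 0, 0], 0.9], [[0.6, 0, 0], [0, 0, 0], 0.9]]}}

```text
clock: 15.8
tool_pos: [0.557, -0.0044, 0.1453]
eef_rot: [0.659, 0.713, -0.165, 0.176]
contact_force: [-0.4, 0.0, -1.3]
opening: 0.176
finger_force: 30.0
```

Call:
{"op": "carry_out", "data": {"rows": [[[0.2, 0, 0], [0, 0, 0], 0.9], [[0.4, 0, 0], [0, 0, 0], 0.9], [[0.4, 0, 0], [0, 0, 0], 0.9]]}}

```text
clock: 16.1
tool_pos: [0.5568, -0.001, 0.1434]
eef_rot: [0.659, 0.712, -0.165, 0.176]
contact_force: [0.2, 0.1, -0.4]
opening: 0.175
finger_force: 30.0
```

```bash
cat > ul.py <<'E'
from rod import *
st(); k=r.get_state();R=Ro.from_quat(k["eef_rot"]);p=k["tool_pos"];y0,b=np.load("tgt.npy")
M,X,L,N=rack(np.load("rack.npy"))
for a in(.02,.14):
    q=p+R.apply([a,y0+b*(a-.02),Z0])-M; print("FK uln mm",np.array([q@X,q@L,q@N])*1e3)
F=k["contact_force"]; print("F uln",np.array([F@X,F@L,F@N]),"Mom",k["moment"])
E
python3 ul.py
```

```text
t 16.1 pos [ 0.5568 -0.001   0.1434] q [-0.54  0.83  0.32  1.87  0.42  0.62 -0.58] F [ 0.2  0.1 -0.4] op 15.4 ff 30.0
x [-0.0697  0.8806 -0.4687] y [ 0.997   0.0773 -0.0029] z [ 0.0337 -0.4674 -0.8834]
FK uln mm [  -0.0828 -141.9235    1.6148]
FK uln mm [  0.0015 -21.9143   1.7261]
F uln [ 0.2004  0.3051 -0.286 ] Mom [0.5079 0.0913 0.0316]
```

Call:
{"op": "carry_out", "data": {"rows": [[[0.3, 0, 0], [0, 0, 0], 0.9], [[0.6, 0, 0], [0, 0, 0], 0.9], [[0.9, 0, 0], [0, 0, 0], 0.9], [[1.1, 0, 0], [0, 0, 0], 0.9], [[1.1, 0, 0], [0, 0, 0], 0.9]]}}

```text
clock: 16.6
tool_pos: [0.556, 0.0089, 0.1382]
eef_rot: [0.659, 0.713, -0.165, 0.176]
contact_force: [0.6, -0.4, -0.6]
opening: 0.177
finger_force: 30.0
```

Call:
{"op": "carry_out", "data": {"rows": [[[0.1, 0, 0], [0, 0, 0], 0.9], [[0.2, 0, 0], [0, 0, 0], 0.9], [[0.3, 0, 0], [0, 0, 0], 0.9], [[0.3, 0, 0], [0, 0, 0], 0.9]]}}

```text
clock: 17.0
tool_pos: [0.5558, 0.0112, 0.137]
eef_rot: [0.659, 0.712, -0.165, 0.176]
contact_force: [0.2, 0.3, -1.0]
opening: 0.173
finger_force: 30.0
```

```bash
python3 ul.py
```

```text
t 17.0 pos [0.5558 0.0112 0.137 ] q [-0.55  0.85  0.32  1.87  0.41  0.62 -0.6 ] F [ 0.2  0.3 -1. ] op 15.3 ff 30.0
x [-0.0694  0.8806 -0.4687] y [ 0.997   0.0771 -0.0028] z [ 0.0337 -0.4675 -0.8834]
FK uln mm [  -0.2615 -128.1757    1.6325]
FK uln mm [-0.1513 -8.1665  1.7381]
F uln [ 0.1988  0.7453 -0.6929] Mom [0.4776 0.0923 0.0024]
```

Call:
{"op": "carry_out", "data": {"rows": [[[0.1, 0, 0], [0, 0, 0], 0.9], [[0.2, 0, 0], [0, 0, 0], 0.9], [[0.3, 0, 0], [0, 0, 0], 0.9], [[0.3, 0, 0], [0, 0, 0], 0.9]]}}

```text
clock: 17.4
tool_pos: [0.5556, 0.0139, 0.1355]
eef_rot: [0.659, 0.712, -0.165, 0.176]
contact_force: [-0.0, -0.5, -1.8]
opening: 0.175
finger_force: 30.0
```

Call:
{"op": "carry_out", "data": {"rows": [[[0.1, 0, 0], [0, 0, 0], 0.9], [[0.2, 0, 0], [0, 0, 0], 0.9], [[0.3, 0, 0], [0, 0, 0], 0.9], [[0.3, 0, 0], [0, 0, 0], 0.9]]}}

```text
clock: 17.8
tool_pos: [0.5554, 0.0165, 0.1341]
eef_rot: [0.659, 0.712, -0.165, 0.176]
contact_force: [-0.7, 0.7, -1.8]
opening: 0.178
finger_force: 30.0
```

```bash
python3 ul.py
```

```text
t 17.8 pos [0.5554 0.0165 0.1341] q [-0.56  0.85  0.32  1.86  0.41  0.62 -0.61] F [-0.7  0.7 -1.8] op 15.7 ff 30.0
x [-0.0695  0.8806 -0.4687] y [ 0.997   0.0772 -0.0028] z [ 0.0337 -0.4675 -0.8834]
FK uln mm [  -0.3253 -122.0858    1.6498]
FK uln mm [-0.2262 -2.0766  1.7587]
F uln [-0.6767  1.5176 -1.2213] Mom [ 0.4536  0.0422 -0.037 ]
```

Call:
{"op": "carry_out", "data": {"rows": [[[0.15, 0, 0], [0, 0, 0], 0.9], [[0.3, 0, 0], [0, 0, 0], 0.9], [[0.45, 0, 0], [0, 0, 0], 0.9], [[0.5, 0, 0], [0, 0, 0], 0.9]]}}

```text
clock: 18.2
tool_pos: [0.555, 0.021, 0.1317]
eef_rot: [0.659, 0.712, -0.165, 0.176]
contact_force: [0.5, -0.2, -1.4]
opening: 0.172
finger_force: 30.0
```

```bash
python3 ul.py
```

```text
t 18.2 pos [0.555  0.021  0.1317] q [-0.57  0.86  0.32  1.86  0.4   0.62 -0.61] F [ 0.5 -0.2 -1.4] op 15.1 ff 30.0
x [-0.0695  0.8806 -0.4687] y [ 0.997   0.0772 -0.0028] z [ 0.0337 -0.4675 -0.8834]
FK uln mm [  -0.3841 -117.026     1.6355]
FK uln mm [-0.2852  2.9832  1.7439]
F uln [ 0.4912  0.4741 -1.3564] Mom [ 0.4624  0.0199 -0.0139]
```

Call:
{"op": "carry_out", "data": {"rows": [[[0.15, 0, 0], [0, 0, 0], 0.9], [[0.3, 0, 0], [0, 0, 0], 0.9], [[0.45, 0, 0], [0, 0, 0], 0.9], [[0.5, 0, 0], [0, 0, 0], 0.9]]}}

```text
clock: 18.6
tool_pos: [0.5547, 0.0254, 0.1294]
eef_rot: [0.659, 0.712, -0.165, 0.176]
contact_force: [0.9, -0.1, -0.9]
opening: 0.176
finger_force: 30.0
```

Call:
{"op": "carry_out", "data": {"rows": [[[0.15, 0, 0], [0, 0, 0], 0.9], [[0.3, 0, 0], [0, 0, 0], 0.9], [[0.45, 0, 0], [0, 0, 0], 0.9], [[0.5, 0, 0], [0, 0, 0], 0.9]]}}

```text
clock: 19.0
tool_pos: [0.5543, 0.0298, 0.1271]
eef_rot: [0.659, 0.712, -0.165, 0.176]
contact_force: [-0.0, -0.2, -0.8]
opening: 0.176
finger_force: 30.0
```

```bash
python3 ul.py
```

```text
t 19.0 pos [0.5543 0.0298 0.1271] q [-0.58  0.87  0.31  1.86  0.4   0.63 -0.63] F [-0.  -0.2 -0.8] op 15.4 ff 30.0
x [-0.0695  0.8806 -0.4687] y [ 0.997   0.0772 -0.0028] z [ 0.0337 -0.4675 -0.8833]
FK uln mm [  -0.5015 -107.0612    1.654 ]
FK uln mm [-0.4027 12.948   1.7552]
F uln [-0.0137  0.2072 -0.7415] Mom [ 0.3763  0.0722 -0.0298]
```

Call:
{"op": "carry_out", "data": {"rows": [[[0.15, 0, 0], [0, 0, 0], 0.9], [[0.3, 0, 0], [0, 0, 0], 0.9], [[0.45, 0, 0], [0, 0, 0], 0.9], [[0.5, 0, 0], [0, 0, 0], 0.9]]}}

```text
clock: 19.4
tool_pos: [0.554, 0.0342, 0.1247]
eef_rot: [0.659, 0.712, -0.165, 0.176]
contact_force: [0.9, 0.1, -1.1]
opening: 0.176
finger_force: 30.0
```

Call:
{"op": "carry_out", "data": {"rows": [[[0.15, 0, 0], [0, 0, 0], 0.9], [[0.3, 0, 0], [0, 0, 0], 0.9], [[0.45, 0, 0], [0, 0, 0], 0.9], [[0.5, 0, 0], [0, 0, 0], 0.9]]}}

```text
clock: 19.8
tool_pos: [0.5536, 0.0385, 0.1224]
eef_rot: [0.659, 0.712, -0.165, 0.176]
contact_force: [-0.2, -0.1, -1.3]
opening: 0.177
finger_force: 30.0
```

```bash
python3 ul.py
```

```text
t 19.8 pos [0.5536 0.0385 0.1224] q [-0.6   0.88  0.31  1.85  0.39  0.63 -0.64] F [-0.2 -0.1 -1.3] op 15.6 ff 30.0
x [-0.0695  0.8806 -0.4687] y [ 0.997   0.0772 -0.0028] z [ 0.0337 -0.4675 -0.8833]
FK uln mm [ -0.6138 -97.0889   1.6699]
FK uln mm [-0.5092 22.9203  1.7739]
F uln [-0.1685  0.5225 -1.2227] Mom [0.4133 0.0164 0.0141]
```

Call:
{"op": "carry_out", "data": {"rows": [[[0.15, 0.03, 0], [0, 0, 0], 0.9], [[0.3, 0.05, 0], [0, 0, 0], 0.9], [[0.45, 0.06, 0], [0, 0, 0], 0.9], [[0.5, 0.06, 0], [0, 0, 0], 0.9]]}}

```text
clock: 20.2
tool_pos: [0.5539, 0.043, 0.12]
eef_rot: [0.659, 0.712, -0.165, 0.176]
contact_force: [-0.1, 0.3, -0.1]
opening: 0.175
finger_force: 30.0
```

Call:
{"op": "carry_out", "data": {"rows": [[[0.15, 0, 0], [0, 0, 0], 0.9], [[0.3, 0, 0], [0, 0, 0], 0.9], [[0.45, 0, 0], [0, 0, 0], 0.9], [[0.5, 0.01, 0], [0, 0, 0], 0.9]]}}

```text
clock: 20.6
tool_pos: [0.5536, 0.0474, 0.1177]
eef_rot: [0.659, 0.712, -0.165, 0.176]
contact_force: [0.0, -0.3, -2.0]
opening: 0.171
finger_force: 30.0
```

```bash
python3 ul.py
```

```text
t 20.6 pos [0.5536 0.0474 0.1177] q [-0.61  0.89  0.31  1.84  0.39  0.63 -0.65] F [ 0.  -0.3 -2. ] op 15.1 ff 30.0
x [-0.0695  0.8806 -0.4687] y [ 0.997   0.0772 -0.0029] z [ 0.0337 -0.4675 -0.8833]
FK uln mm [ -0.0593 -87.0518   1.6795]
FK uln mm [ 0.0448 32.9574  1.783 ]
F uln [-0.0064  0.6848 -1.9143] Mom [ 0.391   0.078  -0.0081]
```

Next is the second brake plate (l = 37..41).

Call:
{"op": "carry_out", "data": {"rows": [[[0.1, 0, 0], [0, 0, 0], 0.9], [[0.2, 0, 0], [0, 0, 0], 0.9], [[0.3, 0, 0], [0, 0, 0], 0.9], [[0.4, 0, 0], [0, 0, 0], 0.9], [[0.4, 0, 0], [0, 0, 0], 0.9]]}}

```text
clock: 21.1
tool_pos: [0.5534, 0.0509, 0.1158]
eef_rot: [0.659, 0.712, -0.165, 0.176]
contact_force: [-0.1, 0.4, -1.4]
opening: 0.172
finger_force: 30.0
```

Call:
{"op": "carry_out", "data": {"rows": [[[0.1, 0, 0], [0, 0, 0], 0.9], [[0.2, 0, 0], [0, 0, 0], 0.9], [[0.3, 0, 0], [0, 0, 0], 0.9], [[0.3, 0, 0], [0, 0, 0], 0.9]]}}

```text
clock: 21.5
tool_pos: [0.5532, 0.0536, 0.1144]
eef_rot: [0.659, 0.712, -0.165, 0.176]
contact_force: [0.3, -0.1, -1.2]
opening: 0.177
finger_force: 30.0
```

```bash
python3 ul.py
```

```text
t 21.5 pos [0.5532 0.0536 0.1144] q [-0.62  0.89  0.31  1.84  0.38  0.63 -0.65] F [ 0.3 -0.1 -1.2] op 15.6 ff 30.0
x [-0.0694  0.8806 -0.4687] y [ 0.997   0.0772 -0.0027] z [ 0.0337 -0.4675 -0.8834]
FK uln mm [ -0.085  -80.0979   1.6859]
FK uln mm [ 0.0258 39.9112  1.7944]
F uln [ 0.2691  0.4747 -1.1356] Mom [0.46   0.1259 0.0378]
```

Call:
{"op": "carry_out", "data": {"rows": [[[0.1, 0, 0], [0, 0, 0], 0.9], [[0.2, 0, 0], [0, 0, 0], 0.9], [[0.3, 0, 0], [0, 0, 0], 0.9], [[0.3, 0, 0], [0, 0, 0], 0.9]]}}

```text
clock: 21.9
tool_pos: [0.5529, 0.0562, 0.113]
eef_rot: [0.659, 0.712, -0.165, 0.176]
contact_force: [-0.0, 0.4, -1.7]
opening: 0.175
finger_force: 30.0
```

Call:
{"op": "carry_out", "data": {"rows": [[[0.1, 0, 0], [0, 0, 0], 0.9], [[0.2, 0, 0], [0, 0, 0], 0.9], [[0.3, 0, 0], [0, 0, 0], 0.9], [[0.3, 0, 0], [0, 0, 0], 0.9]]}}

```text
clock: 22.3
tool_pos: [0.5528, 0.0589, 0.1116]
eef_rot: [0.659, 0.712, -0.165, 0.176]
contact_force: [0.1, -0.1, -1.2]
opening: 0.177
finger_force: 30.0
```

```bash
python3 ul.py
```

```text
t 22.3 pos [0.5528 0.0589 0.1116] q [-0.62  0.9   0.31  1.83  0.38  0.63 -0.66] F [ 0.1 -0.1 -1.2] op 15.6 ff 30.0
x [-0.0695  0.8806 -0.4686] y [ 0.997   0.0772 -0.0028] z [ 0.0337 -0.4674 -0.8834]
FK uln mm [ -0.1467 -74.0731   1.689 ]
FK uln mm [-0.0393 45.9361  1.801 ]
F uln [ 0.1268  0.4911 -1.0697] Mom [ 0.4462  0.1057 -0.0299]
```

Run:
```python
from rod import *
d=cam("side"); sf=np.load("shift.npy")[2:]
k=r.get_state();R=Ro.from_quat(k["eef_rot"]);p=k["tool_pos"];y0,b=np.load("tgt.npy"); M,X,L,N=rack(np.load("rack.npy"))
for a in np.arange(.0,.15,.006):
    P=p+R.apply([a,y0+b*(a-.02),Z0]); q=proj(d,P)[0]+sf; l=(P-M)@L*1e3
    print(round(l,1),q.round(1),[d["image"][int(round(q[1]))+j,int(round(q[0]))].tolist() for j in(-2,0,2)])
```

```text
-94.1 [283.1 169.1] [[147, 119, 71], [148, 116, 66], [95, 78, 49]]
-88.1 [281.9 169.5] [[112, 90, 59], [78, 65, 50], [71, 61, 47]]
-82.1 [280.7 169.9] [[47, 47, 45], [46, 45, 46], [55, 49, 40]]
-76.1 [279.6 170.3] [[44, 46, 46], [48, 48, 49], [41, 39, 37]]
-70.1 [278.4 170.7] [[39, 39, 42], [32, 33, 35], [73, 61, 44]]
-64.1 [277.3 171.1] [[34, 33, 37], [31, 31, 31], [86, 72, 55]]
-58.1 [276.2 171.5] [[35, 36, 37], [30, 31, 32], [77, 71, 65]]
-52.1 [275.1 171.9] [[33, 33, 35], [94, 92, 90], [147, 126, 102]]
-46.1 [274.  172.2] [[150, 122, 86], [188, 169, 146], [185, 154, 117]]
-40.1 [272.9 172.6] [[226, 186, 131], [215, 177, 132], [227, 186, 127]]
-34.1 [271.8 173. ] [[224, 181, 125], [225, 182, 125], [226, 184, 126]]
-28.1 [270.7 173.3] [[223, 178, 123], [224, 181, 124], [225, 184, 125]]
-22.1 [269.7 173.7] [[226, 183, 125], [226, 183, 126], [226, 184, 125]]
-16.1 [268.6 174. ] [[228, 185, 127], [219, 175, 119], [196, 156, 107]]
-10.1 [267.6 174.4] [[198, 158, 108], [182, 145, 99], [168, 134, 91]]
-4.1 [266.6 174.7] [[172, 139, 96], [193, 154, 107], [218, 173, 119]]
1.9 [265.5 175.1] [[217, 174, 119], [217, 173, 119], [219, 175, 120]]
7.9 [264.5 175.4] [[219, 182, 126], [218, 180, 123], [217, 176, 120]]
13.9 [263.5 175.8] [[189, 157, 114], [155, 132, 98], [126, 108, 87]]
19.9 [262.5 176.1] [[133, 120, 105], [102, 97, 90], [102, 94, 85]]
25.9 [261.6 176.4] [[163, 137, 107], [135, 117, 96], [190, 154, 110]]
31.9 [260.6 176.8] [[208, 180, 127], [209, 170, 118], [183, 146, 101]]
37.9 [259.6 177.1] [[195, 162, 111], [185, 149, 102], [163, 131, 89]]
43.9 [258.7 177.4] [[168, 135, 93], [189, 151, 103], [201, 162, 111]]
49.9 [257.7 177.7] [[211, 170, 117], [210, 170, 116], [218, 178, 122]]
```

Call:
{"op": "carry_out", "data": {"rows": [[[0.2, 0, 0], [0, 0, 0], 0.9], [[0.4, 0, 0], [0, 0, 0], 0.9], [[0.6, 0.01, 0], [0, 0, 0], 0.9], [[0.8, 0.01, 0], [0, 0, 0], 0.9], [[0.8, 0.01, 0], [0, 0, 0], 0.9]]}}

```text
clock: 22.85
tool_pos: [0.5523, 0.0662, 0.1077]
eef_rot: [0.659, 0.713, -0.165, 0.176]
contact_force: [0.0, 0.6, -1.7]
opening: 0.177
finger_force: 30.0
```

Call:
{"op": "carry_out", "data": {"rows": [[[0.2, 0, 0], [0, 0, 0], 0.9], [[0.4, 0, 0], [0, 0, 0], 0.9], [[0.6, 0.01, 0], [0, 0, 0], 0.9], [[0.8, 0.01, 0], [0, 0, 0], 0.9], [[0.8, 0.01, 0], [0, 0, 0], 0.9]]}}

```text
clock: 23.35
tool_pos: [0.5518, 0.0732, 0.104]
eef_rot: [0.659, 0.713, -0.165, 0.176]
contact_force: [0.2, 0.1, -1.6]
opening: 0.173
finger_force: 30.0
```

```bash
python3 ul.py
```

```text
t 23.35 pos [0.5518 0.0732 0.104 ] q [-0.64  0.91  0.3   1.82  0.37  0.64 -0.68] F [ 0.2  0.1 -1.6] op 15.2 ff 30.0
x [-0.0698  0.8807 -0.4685] y [ 0.997   0.0775 -0.0028] z [ 0.0338 -0.4673 -0.8835]
FK uln mm [ -0.1466 -57.7963   1.7084]
FK uln mm [-0.0785 62.2129  1.8422]
F uln [ 0.1824  0.7804 -1.3459] Mom [ 0.4703  0.134  -0.0043]
```

Call:
{"op": "carry_out", "data": {"rows": [[[0.2, 0, 0], [0, 0, 0], 0.9], [[0.4, 0, 0], [0, 0, 0], 0.9], [[0.5, 0, 0], [0, 0, 0], 0.9], [[0.5, 0, 0], [0, 0, 0], 0.9]]}}

```text
clock: 23.75
tool_pos: [0.5515, 0.0774, 0.1017]
eef_rot: [0.659, 0.712, -0.165, 0.176]
contact_force: [-0.3, -1.5, -1.8]
opening: 0.169
finger_force: 30.0
```

Call:
{"op": "carry_out", "data": {"rows": [[[0.1, 0, 0], [0, 0, 0], 0.9], [[0.1, 0, 0], [0, 0, 0], 0.9]]}}

```text
clock: 23.95
tool_pos: [0.5514, 0.0781, 0.1014]
eef_rot: [0.659, 0.712, -0.165, 0.176]
contact_force: [-0.7, -0.5, -1.7]
opening: 0.175
finger_force: 30.0
```

Call:
{"op": "carry_out", "data": {"rows": [[[0.1, 0, 0], [0, 0, 0], 0.9], [[0.1, 0, 0], [0, 0, 0], 0.9]]}}

```text
clock: 24.15
tool_pos: [0.5513, 0.079, 0.1009]
eef_rot: [0.659, 0.712, -0.165, 0.176]
contact_force: [-0.5, -0.3, -1.9]
opening: 0.175
finger_force: 30.0
```

Call:
{"op": "carry_out", "data": {"rows": [[[0.1, 0, 0], [0, 0, 0], 0.9], [[0.1, 0, 0], [0, 0, 0], 0.9]]}}

```text
clock: 24.35
tool_pos: [0.5513, 0.0793, 0.1007]
eef_rot: [0.659, 0.712, -0.165, 0.177]
contact_force: [0.6, -1.4, -0.2]
opening: 0.177
finger_force: 30.0
```

Call:
{"op": "carry_out", "data": {"rows": [[[0.1, 0, 0], [0, 0, 0], 0.9], [[0.1, 0, 0], [0, 0, 0], 0.9]]}}

```text
clock: 24.55
tool_pos: [0.5513, 0.0793, 0.1006]
eef_rot: [0.659, 0.712, -0.166, 0.177]
contact_force: [0.1, -3.5, 2.6]
opening: 0.176
finger_force: 30.0
```

Call:
{"op": "carry_out", "data": {"rows": [[[0.1, 0, 0], [0, 0, 0], 0.9], [[0.1, 0, 0], [0, 0, 0], 0.9]]}}

```text
clock: 24.75
tool_pos: [0.5513, 0.0793, 0.1005]
eef_rot: [0.659, 0.711, -0.166, 0.177]
contact_force: [1.3, -4.6, 4.8]
opening: 0.175
finger_force: 30.0
```

```bash
python3 ul.py
```

```text
t 24.75 pos [0.5513 0.0793 0.1005] q [-0.65  0.92  0.3   1.82  0.36  0.65 -0.69] F [ 1.3 -4.6  4.8] op 15.4 ff 30.0
x [-0.0675  0.8791 -0.4718] y [ 0.9972  0.0751 -0.0027] z [ 0.0331 -0.4707 -0.8817]
FK uln mm [ -0.194  -50.7177   1.4654]
FK uln mm [ 0.134  69.2907  1.1476]
F uln [ 0.9564 -6.4078  2.007 ] Mom [-1.0819 -0.1305  0.0909]
```

Call:
{"op": "carry_out", "data": {"rows": [[[0, 0, 0], [0, 0, 0], 0.8], [[0, 0, 0], [0, 0, 0], 0.65], [[0, 0, 0], [0, 0, 0], 0.5], [[0, 0, 0], [0, 0, 0], 0.5], [[0, 0, -2], [0, 0, 0], 0.5], [[0, 0, -5], [0, 0, 0], 0.5], [[0, 0, -10], [0, 0, 0], 0.5], [[0, 0, -14], [0, 0, 0], 0.5], [[0, 0, -14], [0, 0, 0], 0.5], [[0, 0, -14], [0, 0, 0], 0.5]]}}

```text
clock: 25.75
tool_pos: [0.5464, 0.1476, 0.2234]
eef_rot: [0.659, 0.713, -0.164, 0.176]
contact_force: [0.4, -0.8, -0.6]
opening: 0.499
finger_force: 0.0
```

Run:
```python
from rod import *
st()
d=cam("side"); sf=np.load("shift.npy")[2:]; M,X,L,N=rack(np.load("rack.npy"))
for l in range(-105,-30,4):
    P=M+l*1e-3*L+.0015*N; q=proj(d,P)[0]+sf
    print(l,q.round(1),[d["image"][int(round(q[1]))+j,int(round(q[0]))].tolist() for j in(-2,0,2)])
d=cam("top")
for l in range(-105,-40,4):
    P=M+l*1e-3*L+.006*N; q=proj(d,P)[0]
    print(l,q.round(1),[d["image"][int(round(q[1]))+j,int(round(q[0]))].tolist() for j in(-4,0,4)])
for l in range(44,76,3):
    P=M+l*1e-3*L+.001*N; q=proj(d,P)[0]
    print(l,q.round(1),[d["image"][int(round(q[1]))+j,int(round(q[0]))].tolist() for j in(-4,-1,0,1,4)])
```

```text
t 25.75 pos [0.5464 0.1476 0.2234] q [-0.74  0.75  0.27  1.67  0.3   0.97 -0.64] F [ 0.4 -0.8 -0.6] op 43.9 ff 0.0
x [-0.0697  0.8811 -0.4679] y [ 0.997   0.0779 -0.0018] z [ 0.0348 -0.4666 -0.8838]
-105 [285.3 168.5] [[135, 129, 122], [134, 108, 73], [181, 141, 78]]
-101 [284.5 168.7] [[126, 100, 72], [158, 125, 73], [181, 142, 76]]
-97 [283.7 169. ] [[154, 124, 87], [205, 160, 90], [213, 167, 91]]
-93 [282.9 169.3] [[129, 113, 83], [213, 166, 90], [212, 165, 90]]
-89 [282.2 169.5] [[171, 153, 107], [212, 165, 90], [209, 163, 89]]
-85 [281.4 169.8] [[145, 145, 144], [215, 175, 95], [195, 154, 84]]
-81 [280.6 170.1] [[145, 145, 144], [215, 175, 95], [195, 154, 84]]
-77 [279.8 170.3] [[200, 165, 130], [201, 161, 87], [162, 128, 70]]
-73 [279.1 170.6] [[208, 163, 96], [170, 133, 73], [126, 99, 55]]
-69 [278.3 170.8] [[215, 171, 109], [174, 136, 74], [128, 100, 54]]
-65 [277.5 171.1] [[215, 171, 109], [174, 136, 74], [128, 100, 54]]
-61 [276.8 171.4] [[220, 176, 115], [179, 139, 76], [133, 105, 58]]
-57 [276.  171.6] [[207, 162, 95], [160, 125, 68], [114, 89, 49]]
-53 [275.3 171.9] [[21
[... 1878 characters left out ...]
[101, 94, 84], [69, 69, 65], [52, 51, 55]]
56 [208.3 173.3] [[121, 117, 109], [110, 106, 101], [102, 99, 96], [79, 78, 73], [57, 56, 57]]
59 [207.2 173.5] [[115, 114, 110], [110, 107, 105], [106, 103, 98], [96, 92, 81], [52, 52, 53]]
62 [206.2 173.6] [[108, 104, 100], [112, 104, 97], [99, 90, 77], [73, 68, 61], [49, 51, 51]]
65 [205.1 173.8] [[109, 99, 90], [113, 104, 94], [104, 96, 80], [71, 69, 60], [51, 54, 52]]
68 [204.1 173.9] [[125, 107, 85], [120, 106, 89], [104, 90, 76], [74, 70, 64], [51, 51, 55]]
71 [203.1 174. ] [[142, 118, 94], [133, 113, 91], [124, 107, 85], [83, 72, 60], [65, 60, 56]]
74 [202.  174.2] [[145, 122, 93], [141, 118, 91], [138, 115, 86], [108, 91, 70], [92, 78, 58]]
```

```bash
python3 -c "
from plant import r
print(r.finish_job())"
```

```text
the job is handed in; nothing more can be done
None
```

I set the loose spool in the lower bay, threaded the spindle until its shoulder stopped against the upper cheek, let go and handed in at about 26 s. The insertion went in with only a few newtons, but the gripper hid the lower end, so I could not see the nose come out of the lower cheek. The hand-in gave no verdict.

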